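# Brush out the receiving cup and hold it in the clamping station

## Task

Take the long brush from its blue holder, scrub the inside of the open steel cup with two full strokes (down to near the bottom, up to near the rim, twice) and stand the brush back in its holder. Then bring the cup, upright and on or barely above the bench, squarely into the V of the spring-loaded cradle and press until the black pointer stands in the green band, never far into the red, and keep it pressed there steadily for a couple of seconds for the colleague who will fasten the strap: finish while still holding and pressing it. Leave the other things on the bench where they are.

Things in the scene. Friction and masses are not known exactly. Their poses are not given: they have to be found in the camera images.
- cup: Open straight-sided round stainless steel cup, 64 mm outside diameter, 58 mm inside, 80 mm tall, floor 5 mm thick, about 0.2 kg, loose. Origin at the centre of its underside, z up its axis; grip it in its upper third. The amber jar may stand where the cup stood on another day.
- brush: Long brush standing in the holder, 180 mm long, about 70 g, loose. Origin at the centre of its foot (end of the head), z along it towards the handle. Head white with grey tufts, 40 mm diameter (36 mm hard core), from 0 to 60 mm; steel stem 8 mm diameter to 100 mm; red square handle 18 by 18 mm from 100 to 180 mm, flat sides facing the brush's own x and y.
- brush_handle (a point): A good grip point in the middle of the brush's red handle, on its axis, 155 mm above its foot.
- holder: Blue round open-topped holder on a 90 by 90 mm foot plate 4 mm thick, fixed to the bench. 58 mm outside diameter, 50 mm bore, 60 mm tall; its inner floor, on which the brush stands, is 6 mm above the bench. Origin at the centre of its underside.
- station: White clamping station, fixed. Its own +x is the pressing direction (horizontal, towards its black column), z up. Origin on the bench under the apex of the unpressed cradle's V. A guide block 70 mm wide and 78 mm tall stands from 65 to 165 mm along +x, the 275 mm tall column from 202 to 248 mm. Its 6 mm thick base plate starts at 25 mm along +x; the cup stays on the bare bench.
- cradle (a joint): Travel of the cradle along the station's +x, in m: 0 at rest, stop at 0.042. Spring-returned, 400 N per m of travel, no preload (4 N at 0.010, 8 N at 0.020). Its black pointer moves over the painted scale on top of the guide block: grey up to 0.012, green from 0.012 to 0.028 (about 5 to 11 N), red beyond.
- cradle_vee (a point): Apex (inner corner) of the cradle's V, 45 mm above the bench; moves with the cradle, axes as the station's. Two rubber-lined flat faces 120 degrees apart, each 36 mm long, 12 to 76 mm above the bench, open towards -x; 62 mm wide over the ends. The cup meets both with its axis 37 mm from the apex on the -x side, in line with it. Grip the cup across the pressing direction to clear the V.
- jar: Bystander: capped amber jar, 60 mm diameter, 85 mm tall, loose. Origin under its centre.
- flask: Bystander: stoppered round glass flask, 88 mm diameter, 131 mm tall, loose. Origin under its centre.
- beaker: Bystander: empty glass beaker, 72 mm diameter, 85 mm tall, loose. Origin under its centre.
- washbottle: Bystander: white bottle with red cap, 64 mm diameter, 160 mm tall, loose. Origin under its centre.
- clip: Bystander: flat red ring, 52 mm diameter, 14 mm tall, loose. Origin under its centre.
- spatula: Bystander: spatula 170 mm long lying on the bench, loose, along its own x.
Mind the look-alikes: they are no part of the job. Leave any pink or yellow look-alike of the cup alone.

How it is judged:
By the outcome, as a careful person would: the job done as asked, in the order asked, and still so for the second after the job is handed in, while the arm keeps its last pose, push and grip.
It also fails if it takes over 67 s, if anything falls off the work surface, if the arm or the gripper's body presses on something with over 40 N, if the wrist force passes 120 N, or if a joint passes its speed limit or range.

## Robot

A 6-joint arm with a two-finger parallel gripper is mounted at the origin on the work surface. World frame = base frame: x ahead of the robot, y to its left, z up, the work surface at z = 0. Lengths are in mm, angles in degrees, forces in N, time in s.
With the tool pointing down it reaches from about 300 to 875 mm from the base axis. Payload 4.2 kg.
Tool frame: the origin (TCP) lies between the finger pads; the fingertips stand 8 mm ahead of it and the grasp point (between the pads) lies 11 mm behind it (tip_extent is the distance from the TCP to the fingertips, in mm); z points along the fingers, x is the direction in which the jaws open and shut, and the axes are right-handed (so a half turn about z gives the same grasp; the last joint's range is limited). The gripper opens to 85 mm and grips with 20 to 120 N. Pads are 22 mm wide; open, the fingers measure 114 mm over their backs; the gripper's body (76 mm by 85 mm) begins 54 mm behind the grasp point. The pads swing forward as they close: fully open they stand 13 mm farther back than shut.
Start: joints at [-76.776, 18.312, 89.639, -0, 72.044, -1.146], TCP at [142.705, -557.024, 239.338] pointing down, gripper open.
Joint ranges: [-177.97, 177.97], [-48.28, 115.42], [12.27, 149.76], [-77.06, 257.06], [2.81, 150.46], [-146.56, 146.56]. Speed limits (degrees/s): [147.25, 147.25, 180, 180, 180, 180].

## Interface

Orientations are given as [roll, pitch, yaw] about the fixed x, y, z axes, in that order (R = Rz(yaw) Ry(pitch) Rx(roll)).
In Python, from workcell import * gives the robot as it stands. The module is installed in compiled form; this text tells all that it offers.
- The arm moves only by the tool apply_moves, never from a script. Its argument "steps" is a list of rows, each an object with "offset": the shift along the world's x, y, z in m, a list of three; "spin": the turn about the world's z in rad; "hand": the finger opening in m, from 0 to 0.0854. A call has 1 to 20 rows; each row is the pose to reach, as a shift and turn from the pose commanded when the call began; what a row does not reach only later rows make up. A row lasts 1/10 s, in which the tool goes at most 50 mm and 8.59 degrees, less where a joint would pass 70% of its speed; a pose out of reach is approached as far as the arm can. A call with a gripper value outside its range is refused whole. The fingers move at their own pace and stop on an object; the grip force is fixed at half the most. Time passes only in rows, so rows that repeat a pose let the fingers close. It gives the time, the measured TCP pose, the force and the opening at its end, in the units of the state.
- get_state(): the state, without advancing time (a new reading comes with each control period).
- snapshot(name): name is "scene" or "top" or "wrist"; returns a dict with "frame" (400x640x3 uint8, red, green, blue), "fx", "fy", "cx", "cy" (pixels), "T" (4x4, takes a point from camera to world coordinates). Camera axes: x right, y up, looking along -z (the intrinsics and any distortion apply to the point x, -y, -z); pixel columns grow to the right and rows downward; lengths in mm; the calibration is good to about 2 mm. The wrist camera is an equidistant fisheye: a pixel r from the principal point sees the ray r / f radians off the axis. A picture is of the moment at which its call begins. There is no depth.
- finish_job(): hands the job in, once; it reports no verdict.
The state is a dict: "t": time; "q": joint angles; "joint_vel": joint speeds; "tau": joint torques, N m; "eef_pos": TCP position; "tcp_rot": TCP orientation; "contact_force": force on the tool from outside, world axes, zero at the start; "moment": the same for the moment, N m; "gripper_width": opening from 0.0 (shut) to 1.0 (fully open).
Only numpy, scipy, OpenCV 4.12 (cv2) and the standard library are available. Lean on these libraries where they do the work, as an engineer would, in place of code of your own. Each camera call takes 0.05 s, during which the arm holds its last target.

## Working session

There is one attempt and no reset: what is moved stays moved. The work goes in short steps, Python scripts to look and compute and a tool call to move; the robot and the scene stay as the last step left them, time stands still between calls to the robot, and variables do not carry over. Pictures are saved under pics/ and viewed, and the job is handed in when it is done.

Besides the shell and the picture viewer there is one more tool, called after "Emit:" as name([rows], argument=value, ...), one row to a line, values as JSON. apply_moves: Moves the arm, as the interface text tells. Its arguments: {"type":"object","properties":{"steps":{"type":"array","items":{"type":"object","properties":{"offset":{"type":"array","items":{"type":"number"}},"spin":{"type":"number"},"hand":{"type":"number"}}}}},"required":["steps"]}

```bash
mkdir -p pics; cat > h.py <<'E'
from workcell import *
import numpy as np, cv2
def save(name,fn):
    s=snapshot(name); cv2.imwrite('pics/'+fn+'.png',s['frame'][:,:,::-1]); np.save('pics/'+fn+'.npy',s,allow_pickle=True); return s
def load(fn): return np.load('pics/'+fn+'.npy',allow_pickle=True).item()
def ray(s,u,v,fish=False):
    a=(u-s['cx'])/s['fx']; b=(v-s['cy'])/s['fy']
    if fish:
        r=np.hypot(a,b); k=np.sin(r)/r if r>1e-9 else 1; d=np.array([a*k,-b*k,-np.cos(r)])
    else: d=np.array([a,-b,-1.])
    T=np.array(s['T']); return T[:3,3],T[:3,:3]@d
def at(s,u,v,z,fish=False):
    o,d=ray(s,u,v,fish); return o+d*(z-o[2])/d[2]
E
python3 - <<'E'
from h import *
for n in ['scene','top','wrist']:
    s=save(n,n+'0'); print(n,s['fx'],s['fy'],s['cx'],s['cy'],np.round(s['T'],3).tolist(),[k for k in s])
print(get_state())
E
```

```text
scene 495.550000750587 495.550000750587 317.52406584188753 201.89893436437094 [[-0.809, -0.493, 0.321, 932.794], [0.588, -0.671, 0.452, 458.912], [-0.008, 0.555, 0.832, 1050.62], [0.0, 0.0, 0.0, 1.0]] ['frame', 'fx', 'fy', 'cx', 'cy', 'T']
top 381.133026274633 381.133026274633 318.4587755369196 198.45177345092344 [[0.009, 0.983, -0.181, 379.915], [-1.0, 0.004, -0.026, -48.675], [-0.025, 0.181, 0.983, 1152.036], [0.0, 0.0, 0.0, 1.0]] ['frame', 'fx', 'fy', 'cx', 'cy', 'T']
wrist 309.70691628693146 309.70691628693146 322.03314654283395 203.70288682579607 [[0.248, 0.933, 0.26, 208.719], [-0.969, 0.239, 0.065, -539.207], [-0.002, -0.268, 0.963, 372.703], [0.0, 0.0, 0.0, 1.0]] ['frame', 'fx', 'fy', 'cx', 'cy', 'T']
{'t': 0.15, 'q': array([-7.67770251e+01,  1.83424972e+01,  8.96903588e+01, -7.42036434e-04,
        7.20453886e+01, -1.14412557e+00]), 'joint_vel': array([ 0.0584069 , -0.09394782, -0.22798484,  0.00783933,  0.02276227,
        0.07288022]), 'tau': array([-9.96939525e-05, -4.15841568e+01, -2.34344923e+01, -5.52551319e-05,
        5.97186154e-03, -7.85210233e-06]), 'eef_pos': array([ 142.60993238, -556.66731935,  238.68266325]), 'tcp_rot': array([-1.79999143e+02,  7.82430857e-02, -7.56326698e+01]), 'contact_force': array([ 0.28909916, -0.4750201 , -0.54986735]), 'moment': array([ 0.01431198, -0.00571275,  0.04494231]), 'gripper_width': 1.0039908565968643}
```

View pics/scene0.png

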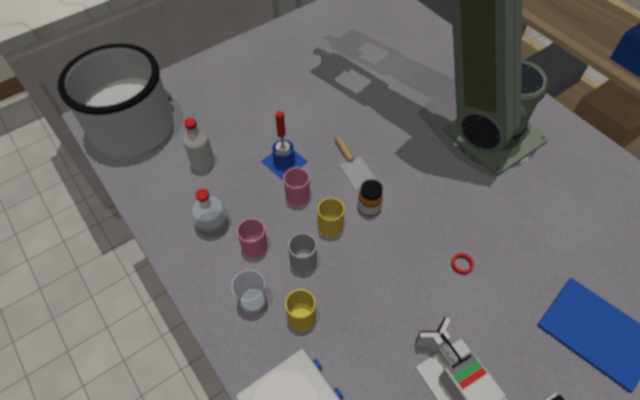

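View pics/top0.png

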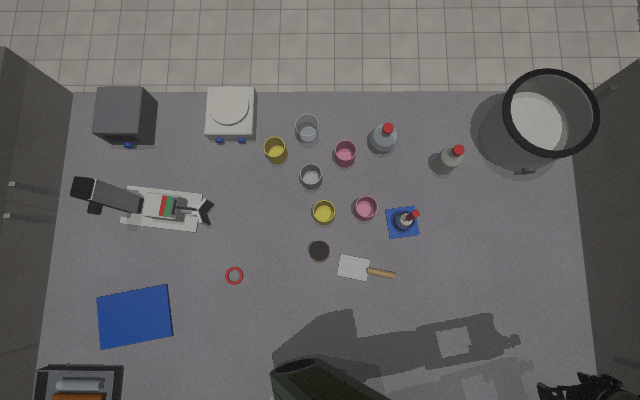

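View pics/wrist0.png

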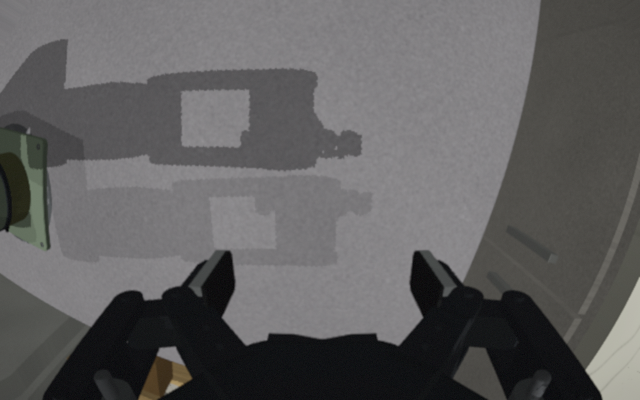

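Candidates for the cup (top image):
- Grey steel, open, at (311,176).
- Glass beaker at (307,128).
- Pink cups at (345,153) and (366,208).
- Yellow cups at (275,149) and (323,212).
- Dark-capped jar at (319,251).

My choice is the grey one at (311,176). In the scene view it is at (303,253). Next I check it in a crop.

```bash
python3 - <<'E'
from h import *
t=load('top0')['frame'][:,:,::-1]; s=load('scene0')['frame'][:,:,::-1]
a=cv2.resize(t[100:260,260:460],None,fx=4,fy=4,interpolation=cv2.INTER_CUBIC)[:600,:800]
cv2.imwrite('pics/c1.png',a)
b=cv2.resize(s[100:290,220:400],None,fx=3,fy=3,interpolation=cv2.INTER_CUBIC); cv2.imwrite('pics/c2.png',b)
cv2.imwrite('pics/c3.png',cv2.resize(t[160:250,60:230],None,fx=4.5,fy=4.5,interpolation=cv2.INTER_CUBIC))
cv2.imwrite('pics/c4.png',cv2.resize(s[300:400,380:540],None,fx=4.5,fy=4.5,interpolation=cv2.INTER_CUBIC))
E
```

```text
(no output)
```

View pics/c1.png

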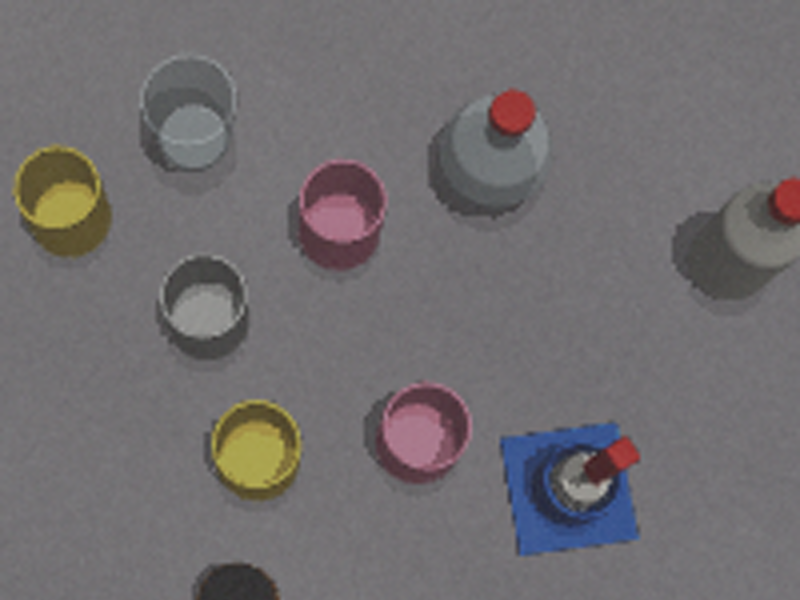

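View pics/c2.png

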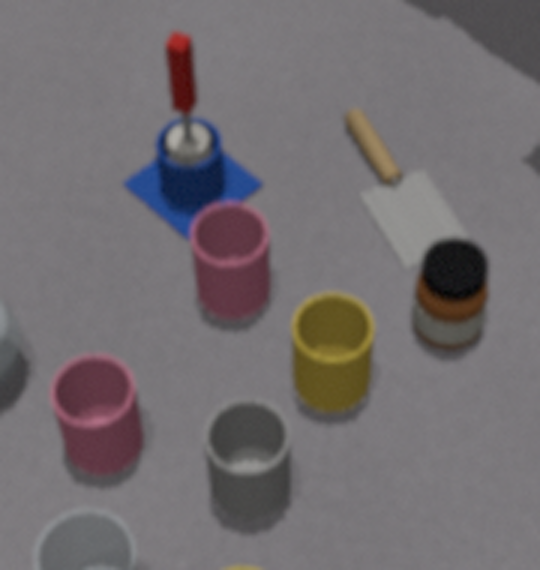

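View pics/c3.png

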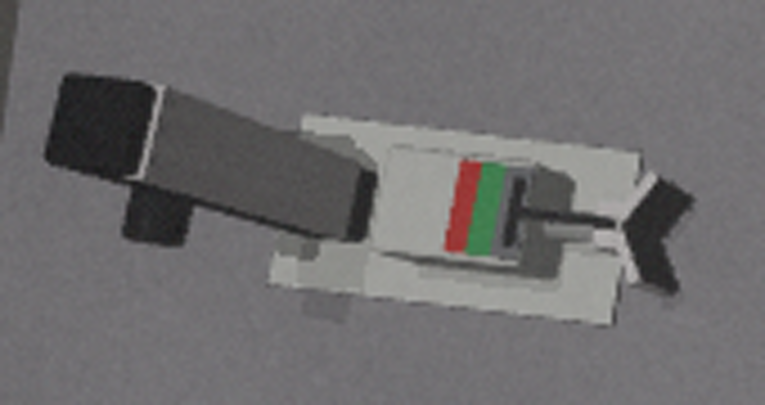

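View pics/c4.png

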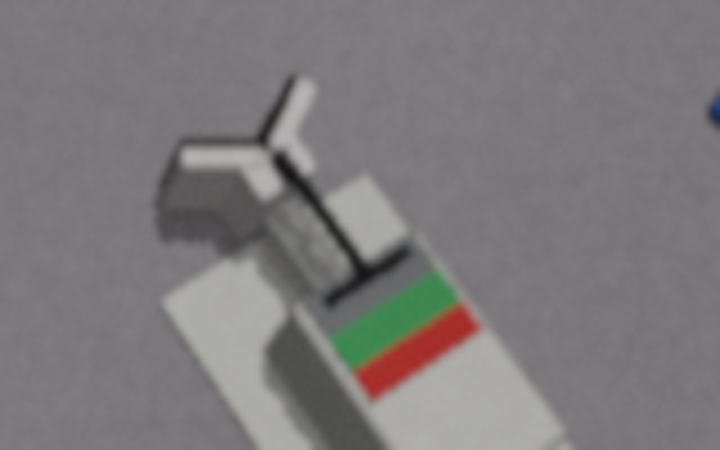

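The crop confirms an open grey steel cup with its rim near (311,174) in the top view. The brush stands in the blue holder at (406,219), its handle leaning slightly or just perspective. The station's V is near (209,211) and opens to image-right. Next I measure with both views.

```bash
python3 - <<'E'
from h import *
t=load('top0'); s=load('scene0')
def T(c,z,f=4,o=(260,100)): return at(t,(c[0]+.5)/f-.5+o[0],(c[1]+.5)/f-.5+o[1],z)
def S(c,z,f=3,o=(220,100)): return at(s,(c[0]+.5)/f-.5+o[0],(c[1]+.5)/f-.5+o[1],z)
r=lambda x:np.round(x,1)
print('cup rim',r(T((203,298),80)),r(S((248.5,440),80)))
pl=[T(c,4) for c in [(502,437),(617,423),(638,538),(520,554)]]
print('plate',r(pl),r(np.mean(pl,0)), [round(float(np.degrees(np.arctan2(*(pl[(i+1)%4]-pl[i])[1::-1]))),1) for i in range(4)])
print('handle top',r(T((622,454),186)),r(S((180,42),186)))
print('holder rim',r(T((582,483),60)),r(S((190,145),60)))
print('pinkB',r(T((425,427),80)),'yell',r(T((256,443),80)),'pinkA',r(T((342,204),80)),'yelA',r(T((58,188),80)),'beaker',r(T((188,100),85)))
f=dict(f=4.5,o=(60,160))
P=[T(c,6,**f) for c in [(640,152),(612,325),(303,113),(270,283)]]
print('base',r(P)); d=(P[0]+P[1])/2-(P[2]+P[3])/2
print('front mid',r((P[0]+P[1])/2), 'dir', np.degrees(np.arctan2(-d[1],-d[0])), 'edge',[np.degrees(np.arctan2(*(b-a)[1::-1])) for a,b in [(P[0],P[2]),(P[1],P[3]),(P[1],P[0]),(P[3],P[2])]])
print('Vends',r([T(c,76,**f) for c in [(622,227),(693,200),(677,293),(655,175),(635,290)]]))
print('green/red',r([T(c,78,**f) for c in [(510,165),(497,255),(483,163),(467,253),(462,160),(446,250)]]))
g=dict(f=4.5,o=(380,300))
print('S V',r([S(c,76,**g) for c in [(265,145),(295,75),(183,143)]]))
print('S scale',r([S(c,78,**g) for c in [(433,268),(331,333),(458,303),(357,370),(480,325),(373,401)]]))
print('jar',r(T((237,590),85)))
E
```

```text
cup rim [649.    3.9  80. ] [655.2   7.3  80. ]
plate [[ 560.2 -220.9    4. ]
 [ 571.4 -308.     4. ]
 [ 484.3 -320.5    4. ]
 [ 471.8 -232.3    4. ]] [ 521.9 -270.4    4. ] [-82.7, -171.9, 98.1, 7.4]
handle top [ 521.1 -269.3  186. ] [ 523.6 -268.9  186. ]
holder rim [ 518.4 -268.8   60. ] [ 524.3 -268.6   60. ]
pinkB [ 555.2 -155.2   80. ] yell [543.1 -35.2  80. ] pinkA [720.  -96.9  80. ] yelA [732.  111.8  80. ] beaker [798.3  16.7  85. ]
base [[605.4 342.4   6. ]
 [486.4 353.7   6. ]
 [632.  579.7   6. ]
 [513.4 590.4   6. ]]
front mid [545.9 348.1   6. ] dir 83.55215266889044 edge [np.float64(83.61372117179663), np.float64(83.49045496613354), np.float64(-5.422613051839981), np.float64(-5.17748759922773)]
Vends [[542.7 327.   76. ]
 [560.4 282.3  76. ]
 [500.5 288.9  76. ]
 [576.6 307.8  76. ]
 [502.3 315.9  76. ]]
green/red [[582.3 401.7  78. ]
 [523.9 405.4  78. ]
 [583.6 419.4  78. ]
 [525.1 424.9  78. ]
 [585.5 433.2  78. ]
 [526.9 438.6  78. ]]
S V [[545.6 326.4  76. ]
 [512.  310.7  76. ]
 [574.5 304.2  76. ]]
S scale [[525.9 409.   78. ]
 [580.8 402.8  78. ]
 [528.1 425.8  78. ]
 [582.8 420.2  78. ]
 [527.3 437.7  78. ]
 [586.4 433.1  78. ]]
jar [438.9 -22.7  85. ]
```

Emit:
apply_moves([
  {"offset":[0.032,0.024,0.005],"spin":0.02},
  {"offset":[0.066,0.05,0.01],"spin":0.04},
  {"offset":[0.1,0.076,0.015],"spin":0.06},
  {"offset":[0.134,0.102,0.02],"spin":0.08},
  {"offset":[0.168,0.128,0.025],"spin":0.1},
  {"offset":[0.202,0.154,0.03],"spin":0.12},
  {"offset":[0.236,0.18,0.03],"spin":0.14},
  {"offset":[0.27,0.206,0.03],"spin":0.16},
  {"offset":[0.304,0.232,0.03],"spin":0.168},
  {"offset":[0.336,0.255,0.03],"spin":0.168},
  {"offset":[0.362,0.275,0.03],"spin":0.168},
  {"offset":[0.379,0.288,0.03],"spin":0.168},
  {"offset":[0.379,0.288,0.03],"spin":0.168},
  {"offset":[0.379,0.288,0.03],"spin":0.168},
])

```text
invalid input
```

```bash
python3 - <<'E'
from h import *
s=save('wrist','wrist1'); print(np.round(s['T'],3)); st=get_state(); print(st['t'],st['eef_pos'],st['tcp_rot'],st['contact_force'])
f=s['frame'][:,:,::-1]; cv2.imwrite('pics/w1.png',cv2.resize(f,(800,500),interpolation=cv2.INTER_CUBIC))
E
```

```text
[[ 2.48000e-01  9.33000e-01  2.60000e-01  2.08727e+02]
 [-9.69000e-01  2.39000e-01  6.50000e-02 -5.39242e+02]
 [-1.00000e-03 -2.68000e-01  9.63000e-01  3.72815e+02]
 [ 0.00000e+00  0.00000e+00  0.00000e+00  1.00000e+00]]
0.2 [ 142.65599794 -556.74429779  238.78866653] [-1.79997016e+02  6.15980925e-02 -7.56296641e+01] [ 0.49077691 -0.22845542  0.7046356 ]
```

View pics/w1.png

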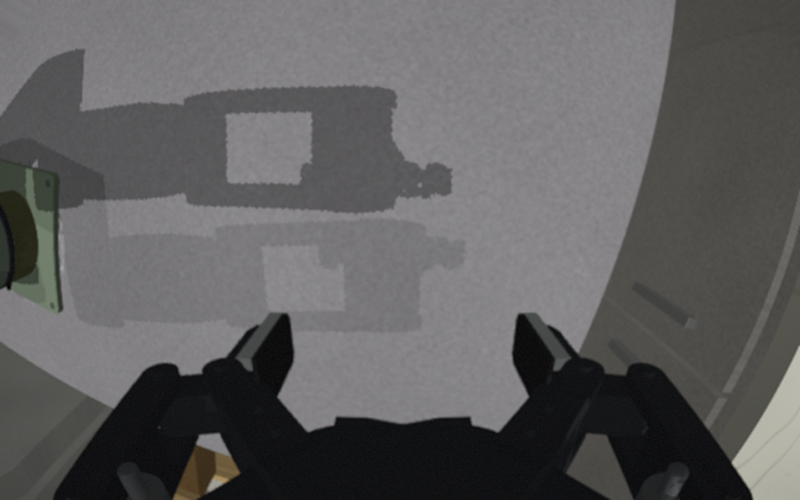

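The call was refused and nothing moved, so each row probably needs all three fields, including "hand".

Emit:
apply_moves([
  {"offset":[0.032,0.024,0.005],"spin":0.02,"hand":0.085},
  {"offset":[0.066,0.05,0.01],"spin":0.04,"hand":0.085},
  {"offset":[0.1,0.076,0.015],"spin":0.06,"hand":0.085},
  {"offset":[0.134,0.102,0.02],"spin":0.08,"hand":0.085},
  {"offset":[0.168,0.128,0.025],"spin":0.1,"hand":0.085},
  {"offset":[0.202,0.154,0.03],"spin":0.12,"hand":0.085},
  {"offset":[0.236,0.18,0.03],"spin":0.14,"hand":0.085},
  {"offset":[0.27,0.206,0.03],"spin":0.16,"hand":0.085},
  {"offset":[0.304,0.232,0.03],"spin":0.168,"hand":0.085},
  {"offset":[0.336,0.255,0.03],"spin":0.168,"hand":0.085},
  {"offset":[0.362,0.275,0.03],"spin":0.168,"hand":0.085},
  {"offset":[0.379,0.288,0.03],"spin":0.168,"hand":0.085},
  {"offset":[0.379,0.288,0.03],"spin":0.168,"hand":0.085},
  {"offset":[0.379,0.288,0.03],"spin":0.168,"hand":0.085},
])

```text
t: 1.6
eef_pos: [521.5, -268.9, 268.9]
tcp_rot: [179.9, 0.0, -66.0]
contact_force: [0.5, -0.5, 0.7]
gripper_width: 0.998
```

```bash
python3 - <<'E'
from h import *
s=save('wrist','wrist2'); print(np.round(s['T'],3)); st=get_state(); print(st['t'],st['eef_pos'],st['tcp_rot'],st['contact_force'])
f=s['frame'][:,:,::-1]; cv2.imwrite('pics/w2.png',cv2.resize(f,(800,500),interpolation=cv2.INTER_CUBIC))
E
```

```text
[[ 4.07000e-01  8.80000e-01  2.46000e-01  5.83935e+02]
 [-9.13000e-01  3.92000e-01  1.09000e-01 -2.40433e+02]
 [-0.00000e+00 -2.69000e-01  9.63000e-01  4.02995e+02]
 [ 0.00000e+00  0.00000e+00  0.00000e+00  1.00000e+00]]
1.65 [ 521.08854463 -269.32821976  269.12161371] [ 1.79945580e+02  1.21246703e-02 -6.60129938e+01] [ 0.02217351 -0.05736549  0.55526842]
```

View pics/w2.png

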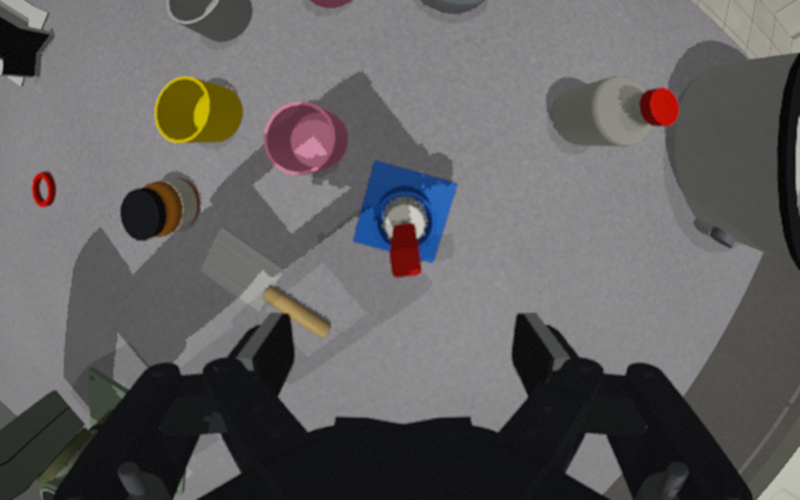

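```bash
python3 - <<'E'
from h import *
s=load('wrist2');f=s['frame'][:,:,::-1]; cv2.imwrite('pics/w2c.png',cv2.resize(f[150:230,280:370],None,fx=7,fy=7,interpolation=cv2.INTER_CUBIC))
E
```

```text
(no output)
```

View pics/w2c.png

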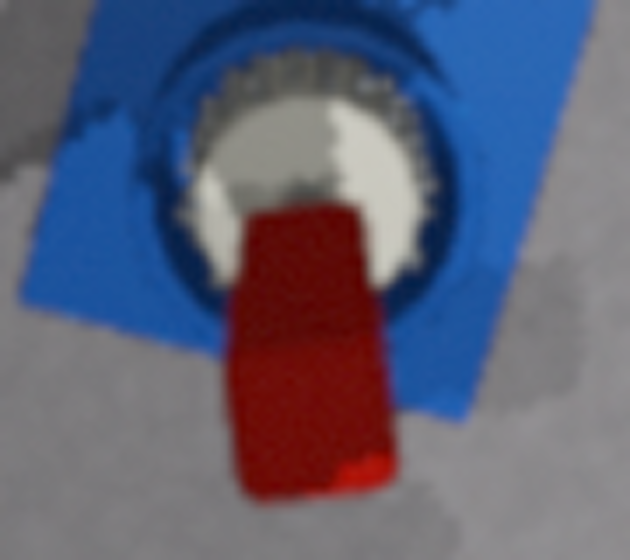

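```bash
python3 - <<'E'
from h import *
s=load('wrist2')
W=lambda c,z:at(s,(c[0]+.5)/7-.5+280,(c[1]+.5)/7-.5+150,z,True)
P=[W(c,186) for c in [(228,345),(382,330),(397,483),(245,500)]]
print(np.round(P,1),np.round(np.mean(P,0),1),[round(float(np.degrees(np.arctan2(*(P[(i+1)%4]-P[i])[1::-1])))%90,1) for i in range(4)],[np.linalg.norm(P[i]-P[i-1]) for i in range(4)])
print('head top', np.round(W((310,200),66),1),'holder bottom handle',np.round([W((243,212),106),W((362,210),106)],1))
E
```

```text
[[ 528.9 -257.1  186. ]
 [ 536.9 -270.9  186. ]
 [ 522.4 -279.3  186. ]
 [ 514.1 -265.5  186. ]] [ 525.6 -268.2  186. ] [29.8, 30.1, 30.8, 29.6] [np.float64(17.0157308080213), np.float64(16.008056926506747), np.float64(16.743900913298123), np.float64(16.1578305441123)]
head top [ 525.5 -268.6   66. ] holder bottom handle [[ 527.1 -257.4  106. ]
 [ 534.1 -272.5  106. ]]
```

Emit:
apply_moves([
  {"offset":[0.002,0.0,-0.01],"spin":0.105,"hand":0.06},
  {"offset":[0.002,0.0,-0.03],"spin":0.105,"hand":0.06},
  {"offset":[0.002,0.0,-0.055],"spin":0.105,"hand":0.06},
  {"offset":[0.002,0.0,-0.08],"spin":0.105,"hand":0.06},
  {"offset":[0.002,0.0,-0.1],"spin":0.105,"hand":0.06},
  {"offset":[0.002,0.0,-0.113],"spin":0.105,"hand":0.06},
  {"offset":[0.002,0.0,-0.119],"spin":0.105,"hand":0.06},
  {"offset":[0.002,0.0,-0.119],"spin":0.105,"hand":0.06},
])

```text
t: 2.45
eef_pos: [523.2, -269.4, 150.1]
tcp_rot: [180.0, 0.0, -60.0]
contact_force: [0.1, 0.8, -0.5]
gripper_width: 0.705
```

```bash
python3 - <<'E'
from h import *
s=save('wrist','wrist3'); st=get_state(); print(st['t'],st['eef_pos'],st['tcp_rot'],st['contact_force'])
f=s['frame'][:,:,::-1]; cv2.imwrite('pics/w3.png',cv2.resize(f,(800,500),interpolation=cv2.INTER_CUBIC))
E
```

```text
2.5 [ 523.78939378 -269.52537348  150.84406281] [-1.79977337e+02 -4.76086373e-02 -6.00194682e+01] [ 1.20712277 -0.10772857  0.69260408]
```

View pics/w3.png

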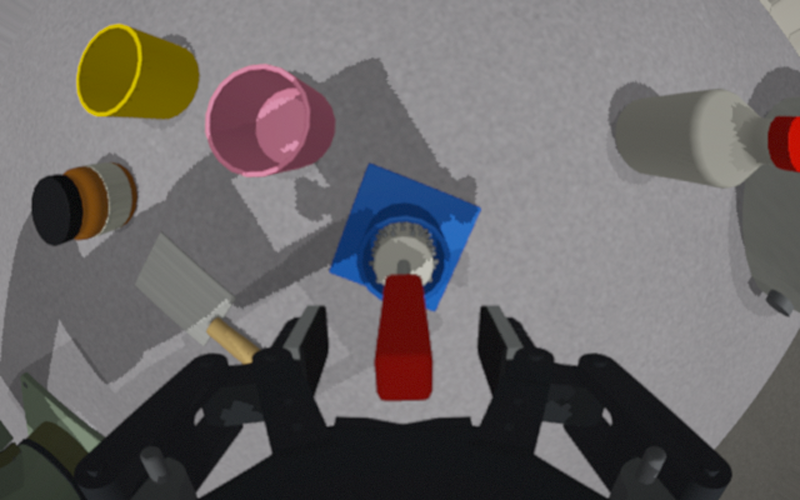

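```bash
python3 - <<'E'
from h import *
s=load('wrist3')
P=[at(s,(a+.5)/1.25-.5,(b+.5)/1.25-.5,186,True) for a,b in [(380,352),(429,352),(433,395),(377,396)]]
print(np.round(P,1),np.mean(P,0))
E
```

```text
[[ 530.  -257.3  186. ]
 [ 537.1 -269.6  186. ]
 [ 524.4 -278.9  186. ]
 [ 515.5 -264.1  186. ]] [ 526.7586159  -267.48882794  186.        ]
```

Emit:
apply_moves([
  {"offset":[0,0,0],"spin":0,"hand":0.03},
  {"offset":[0,0,0],"spin":0,"hand":0.015},
  {"offset":[0,0,0],"spin":0,"hand":0.01},
  {"offset":[0,0,0],"spin":0,"hand":0.005},
  {"offset":[0,0,0],"spin":0,"hand":0.005},
  {"offset":[0,0,0],"spin":0,"hand":0.005},
  {"offset":[0,0,0],"spin":0,"hand":0.005},
  {"offset":[0,0,0],"spin":0,"hand":0.005},
])

```text
t: 3.3
eef_pos: [524.2, -269.3, 151.2]
tcp_rot: [-179.9, -0.1, -60.0]
contact_force: [-0.4, 0.5, 5.7]
gripper_width: 0.203
```

Emit:
apply_moves([
  {"offset":[0,0,0.008],"spin":0,"hand":0.005},
  {"offset":[0,0,0.022],"spin":0,"hand":0.005},
  {"offset":[0,0,0.042],"spin":0,"hand":0.005},
  {"offset":[0,0,0.065],"spin":0,"hand":0.005},
  {"offset":[0,0,0.088],"spin":0,"hand":0.005},
  {"offset":[0,0,0.105],"spin":0,"hand":0.005},
  {"offset":[0,0,0.115],"spin":0,"hand":0.005},
  {"offset":[0,0,0.115],"spin":0,"hand":0.005},
])

```text
t: 4.1
eef_pos: [524.1, -269.2, 266.5]
tcp_rot: [-179.9, -0.1, -60.0]
contact_force: [-0.5, 0.5, 0.4]
gripper_width: 0.2
```

```bash
python3 - <<'E'
from h import *
s=save('wrist','wrist4');s2=save('scene','scene4'); save('top','top4'); st=get_state(); print(st['t'],st['eef_pos'],st['tcp_rot'],st['contact_force'])
f=s['frame'][:,:,::-1]; cv2.imwrite('pics/w4.png',cv2.resize(f,(800,500),interpolation=cv2.INTER_CUBIC))
E
```

```text
4.25 [ 523.14279367 -268.73520091  264.04770753] [ 1.79922884e+02  1.14942058e-01 -5.99869608e+01] [ 0.24971923  0.56408571 -0.30607699]
```

View pics/w4.png

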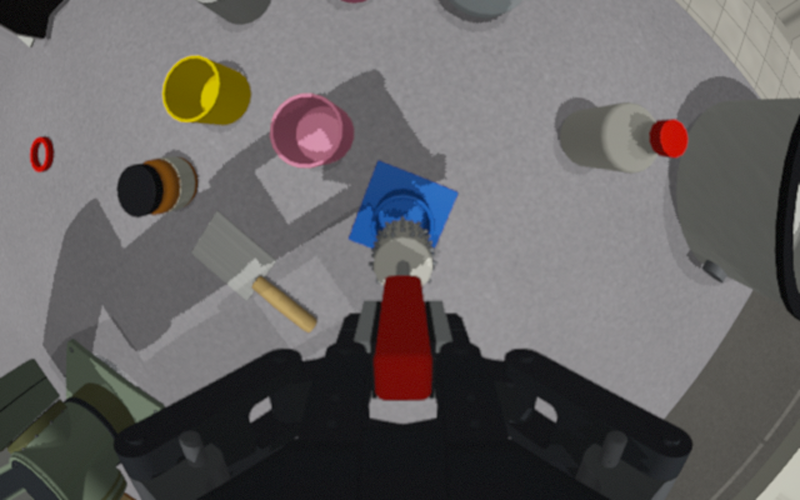

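View pics/scene4.png

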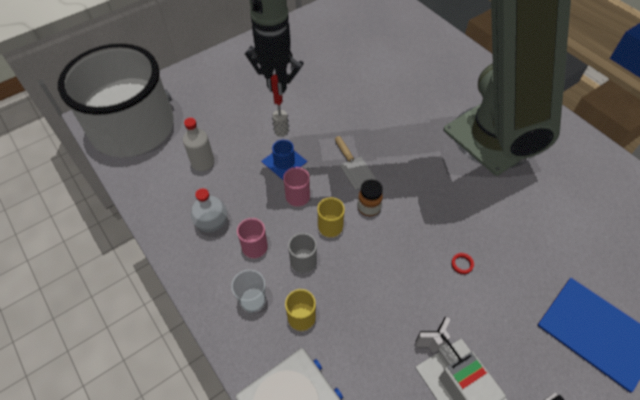

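Emit:
apply_moves([
  {"offset":[0.006,0.013,0],"spin":0,"hand":0.005},
  {"offset":[0.018,0.038,0],"spin":0,"hand":0.005},
  {"offset":[0.033,0.07,0],"spin":0,"hand":0.005},
  {"offset":[0.049,0.105,0],"spin":0,"hand":0.005},
  {"offset":[0.065,0.14,0],"spin":0,"hand":0.005},
  {"offset":[0.081,0.174,0],"spin":0,"hand":0.005},
  {"offset":[0.097,0.208,0],"spin":0,"hand":0.005},
  {"offset":[0.111,0.238,0],"spin":0,"hand":0.005},
  {"offset":[0.121,0.26,0],"spin":0,"hand":0.005},
  {"offset":[0.127,0.271,0],"spin":0,"hand":0.005},
  {"offset":[0.128,0.274,0],"spin":0,"hand":0.005},
  {"offset":[0.128,0.274,0],"spin":0,"hand":0.005},
  {"offset":[0.128,0.274,0],"spin":0,"hand":0.005},
])

```text
t: 5.55
eef_pos: [651.2, 4.0, 265.3]
tcp_rot: [180.0, -0.0, -60.0]
contact_force: [0.1, 0.0, -1.0]
gripper_width: 0.202
```

```bash
python3 - <<'E'
from h import *
s=save('wrist','wrist5');s2=save('scene','scene5'); save('top','top5'); st=get_state(); print(st['t'],st['eef_pos'],st['tcp_rot'],st['contact_force'])
f=s['frame'][:,:,::-1]; cv2.imwrite('pics/w5.png',cv2.resize(f,(800,500),interpolation=cv2.INTER_CUBIC))
cv2.imwrite('pics/s5.png',cv2.resize(s2['frame'][130:330,220:400,::-1],None,fx=3,fy=3,interpolation=cv2.INTER_CUBIC))
E
```

```text
5.7 [651.37532723   3.8895885  265.55100382] [ 1.79996080e+02 -1.54034612e-02 -6.00738240e+01] [ 0.02452238 -0.64140434 -0.93796472]
```

View pics/w5.png

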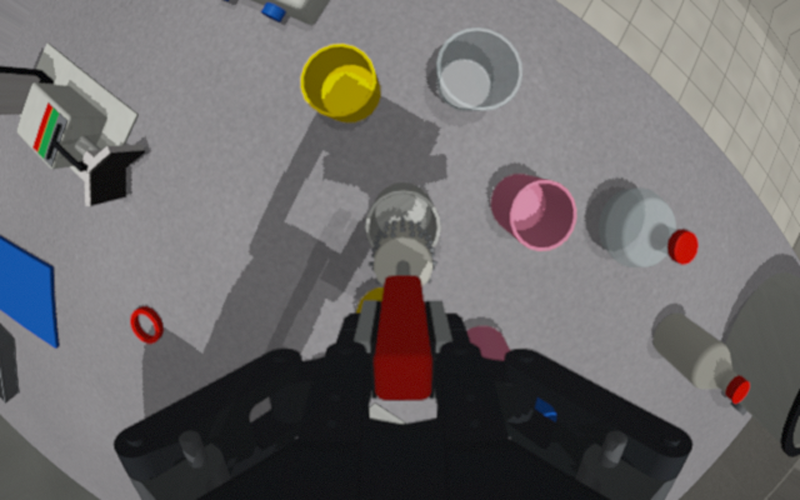

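View pics/s5.png

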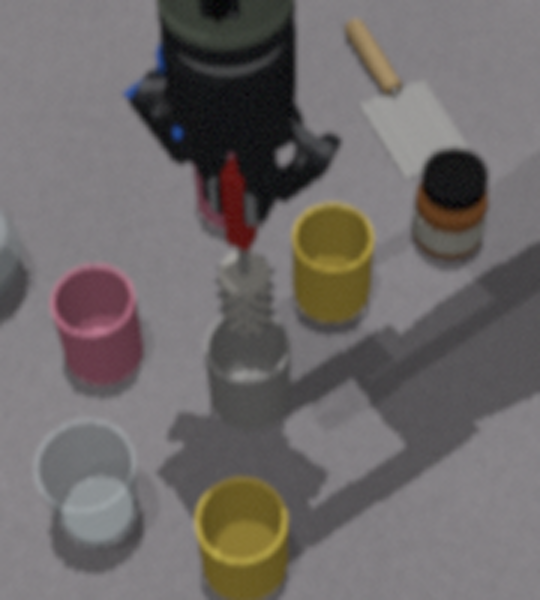

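View pics/top5.png

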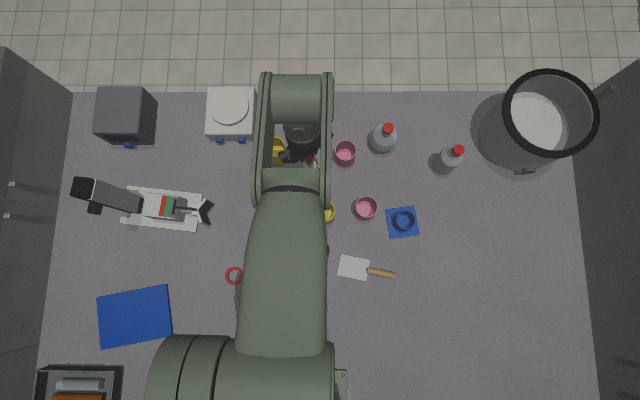

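```bash
python3 - <<'E'
from h import *
s=load('wrist5');q=load('scene5')
W=lambda a,b,z:at(s,(a+.5)/1.25-.5,(b+.5)/1.25-.5,z,True)
pts=[W(*c,80) for c in [(366,226),(440,226),(402,187),(376,203),(430,203)]]
P=np.array(pts)[:,:2]
from scipy.optimize import least_squares
r=least_squares(lambda p:np.hypot(*(P-p).T)-32,[650,5]);print('cup wrist',r.x,r.fun)
S=lambda a,b,z:at(q,(a+.5)/3-.5+220,(b+.5)/3-.5+130,z)
print('scene: head top',S(245,262,181),'handle bottom',S(241,247,221),'rim',S(248.5,350,80))
print('wrist head top',W(403,265,181),'stem', W(403,268,201), 'handle top',W(404,376,301))
E
```

```text
cup wrist [654.17421326   5.89175457] [-0.80043857 -0.76525597  2.03134256 -1.46364382 -1.44450572]
scene: head top [646.55527475  -3.44719623 181.        ] handle bottom [655.15142055   6.66747566 221.        ] rim [655.23241591   7.30568385  80.        ]
wrist head top [652.32655778   4.95157653 181.        ] stem [656.18803302   7.20451028 201.        ] handle top [654.1611835   5.825762  301.       ]
```

Emit:
apply_moves([
  {"offset":[0,0,-0.012],"spin":0,"hand":0.005},
  {"offset":[0,0,-0.032],"spin":0,"hand":0.005},
  {"offset":[0,0,-0.048],"spin":0,"hand":0.005},
  {"offset":[0.004,0,-0.053],"spin":0,"hand":0.005},
  {"offset":[0.0075,0,-0.055],"spin":0,"hand":0.005},
  {"offset":[0.0075,0,-0.067],"spin":0,"hand":0.005},
  {"offset":[0.0075,0,-0.082],"spin":0,"hand":0.005},
  {"offset":[0.0075,0,-0.097],"spin":0,"hand":0.005},
  {"offset":[0.0075,0,-0.108],"spin":0,"hand":0.005},
  {"offset":[0.0075,0,-0.112],"spin":0,"hand":0.005},
  {"offset":[0.0075,0,-0.112],"spin":0,"hand":0.005},
  {"offset":[0.0075,0,-0.112],"spin":0,"hand":0.005},
])

```text
t: 6.9
eef_pos: [659.7, 5.0, 154.0]
tcp_rot: [-179.9, -0.0, -60.0]
contact_force: [-0.2, 0.1, -0.2]
gripper_width: 0.205
```

```bash
python3 - <<'E'
from h import *
s2=save('scene','scene6'); st=get_state(); print(st['t'],st['eef_pos'],st['tcp_rot'],st['contact_force'])
s=save('wrist','wrist6');f=s['frame'][:,:,::-1]; cv2.imwrite('pics/w6.png',cv2.resize(f,(800,500),interpolation=cv2.INTER_CUBIC))
cv2.imwrite('pics/s6.png',cv2.resize(s2['frame'][130:330,220:400,::-1],None,fx=3,fy=3,interpolation=cv2.INTER_CUBIC))
E
```

```text
6.95 [659.79983954   4.97799351 154.24910593] [-1.79908442e+02 -5.88291498e-02 -5.99878320e+01] [-0.27852328  0.06315855 -0.47580836]
```

View pics/s6.png

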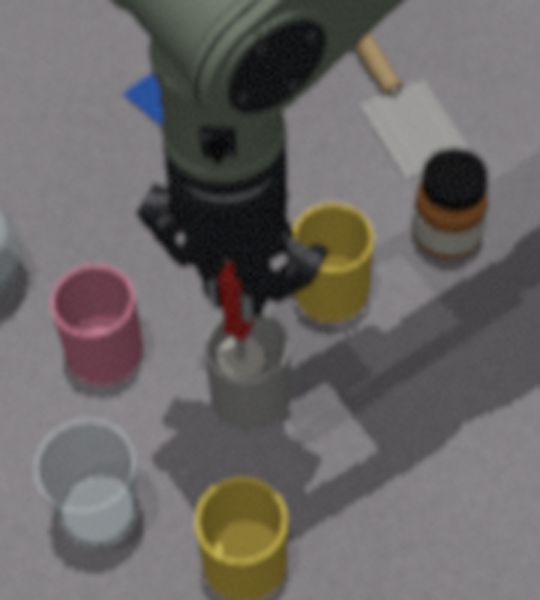

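View pics/w6.png

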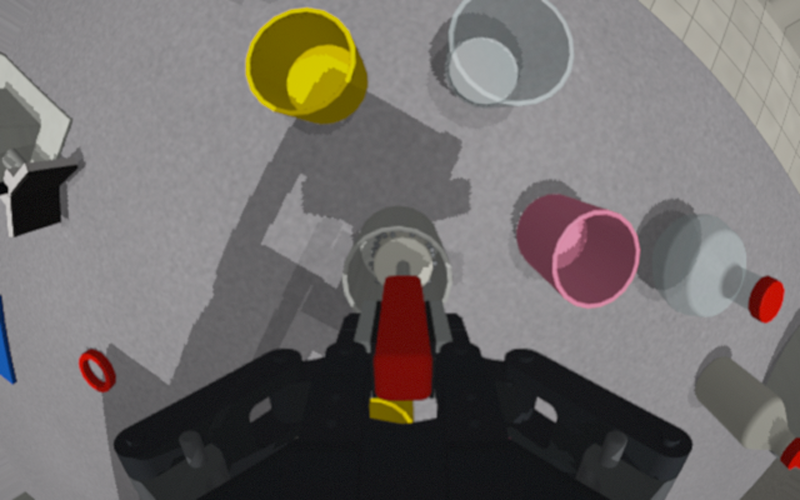

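The brush is inside the cup near the floor and the cup has not moved. I carry on with up, down and up, the second stroke along the opposite wall.

Emit:
apply_moves([
  {"offset":[0,0,0.012],"spin":0,"hand":0.005},
  {"offset":[0,0,0.027],"spin":0,"hand":0.005},
  {"offset":[0,0,0.044],"spin":0,"hand":0.005},
  {"offset":[0,0,0.056],"spin":0,"hand":0.005},
  {"offset":[0,0,0.061],"spin":0,"hand":0.005},
  {"offset":[0,0,0.061],"spin":0,"hand":0.005},
  {"offset":[-0.007,0,0.061],"spin":0,"hand":0.005},
  {"offset":[-0.014,0,0.058],"spin":0,"hand":0.005},
  {"offset":[-0.014,0,0.044],"spin":0,"hand":0.005},
  {"offset":[-0.014,0,0.027],"spin":0,"hand":0.005},
  {"offset":[-0.014,0,0.012],"spin":0,"hand":0.005},
  {"offset":[-0.014,0,0.001],"spin":0,"hand":0.005},
  {"offset":[-0.014,0,-0.001],"spin":0,"hand":0.005},
  {"offset":[-0.014,0,-0.001],"spin":0,"hand":0.005},
  {"offset":[-0.014,0,0.012],"spin":0,"hand":0.005},
  {"offset":[-0.014,0,0.027],"spin":0,"hand":0.005},
  {"offset":[-0.014,0,0.044],"spin":0,"hand":0.005},
  {"offset":[-0.014,0,0.056],"spin":0,"hand":0.005},
  {"offset":[-0.014,0,0.061],"spin":0,"hand":0.005},
  {"offset":[-0.014,0,0.061],"spin":0,"hand":0.005},
])

```text
t: 9.0
eef_pos: [645.6, 5.0, 215.7]
tcp_rot: [-179.9, -0.1, -60.0]
contact_force: [0.5, -0.9, -0.9]
gripper_width: 0.199
```

```bash
python3 - <<'E'
from h import *
s2=save('scene','scene7'); st=get_state(); print(st['t'],st['eef_pos'],st['tcp_rot'],st['contact_force'])
cv2.imwrite('pics/s7.png',cv2.resize(s2['frame'][130:330,220:400,::-1],None,fx=3,fy=3,interpolation=cv2.INTER_CUBIC))
E
```

```text
9.05 [645.12665899   4.97790776 214.65743184] [-1.79981456e+02 -1.73435854e-02 -5.99871117e+01] [-0.44521457 -0.50546046 -1.05915512]
```

View pics/s7.png

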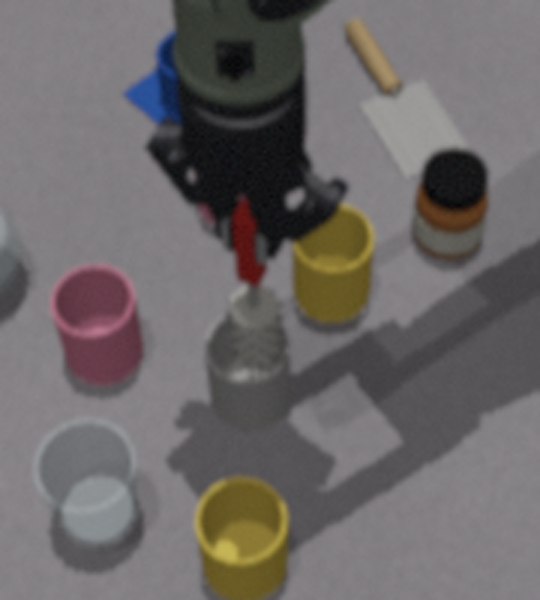

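Emit:
apply_moves([
  {"offset":[0.006,0,0.01],"spin":0,"hand":0.005},
  {"offset":[0.006,0,0.03],"spin":0,"hand":0.005},
  {"offset":[0.006,0,0.047],"spin":0,"hand":0.005},
  {"offset":[0.0,-0.013,0.051],"spin":0,"hand":0.005},
  {"offset":[-0.012,-0.038,0.051],"spin":0,"hand":0.005},
  {"offset":[-0.027,-0.07,0.051],"spin":0,"hand":0.005},
  {"offset":[-0.043,-0.105,0.051],"spin":0,"hand":0.005},
  {"offset":[-0.059,-0.14,0.051],"spin":0,"hand":0.005},
  {"offset":[-0.075,-0.174,0.051],"spin":0,"hand":0.005},
  {"offset":[-0.091,-0.208,0.051],"spin":0,"hand":0.005},
  {"offset":[-0.105,-0.238,0.051],"spin":0,"hand":0.005},
  {"offset":[-0.115,-0.26,0.051],"spin":0,"hand":0.005},
  {"offset":[-0.12,-0.271,0.051],"spin":0,"hand":0.005},
  {"offset":[-0.1215,-0.274,0.051],"spin":0,"hand":0.005},
  {"offset":[-0.1215,-0.274,0.045],"spin":0,"hand":0.005},
  {"offset":[-0.1215,-0.274,0.03],"spin":0,"hand":0.005},
  {"offset":[-0.1215,-0.274,0.015],"spin":0,"hand":0.005},
  {"offset":[-0.1215,-0.274,0.008],"spin":0,"hand":0.005},
  {"offset":[-0.1215,-0.274,0.008],"spin":0,"hand":0.005},
])

```text
t: 10.95
eef_pos: [523.5, -267.7, 220.9]
tcp_rot: [179.9, 0.2, -59.9]
contact_force: [-0.5, -1.7, 0.5]
gripper_width: 0.201
```

```bash
python3 - <<'E'
from h import *
s2=save('scene','scene8'); st=get_state(); print(st['t'],st['eef_pos'],st['tcp_rot'],st['contact_force'])
s=save('wrist','wrist8');f=s['frame'][:,:,::-1]
cv2.imwrite('pics/s8.png',np.hstack([cv2.resize(s2['frame'][90:190,220:320,::-1],(400,400),interpolation=cv2.INTER_CUBIC),cv2.resize(f[110:230,260:380],(400,400),interpolation=cv2.INTER_CUBIC)]))
E
```

```text
11.0 [ 523.94064071 -268.21608662  221.9070684 ] [ 1.79977296e+02  4.82040053e-02 -5.99229434e+01] [ 0.4455355  -0.38330829 -0.48510677]
```

View pics/s8.png

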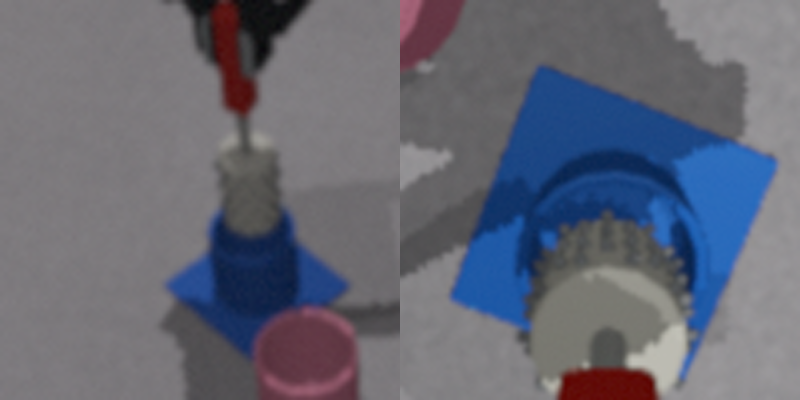

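Emit:
apply_moves([
  {"offset":[0,0,-0.008],"spin":0,"hand":0.005},
  {"offset":[0,0,-0.018],"spin":0,"hand":0.005},
  {"offset":[0,0,-0.027],"spin":0,"hand":0.005},
  {"offset":[0,0,-0.034],"spin":0,"hand":0.005},
  {"offset":[0,0,-0.036],"spin":0,"hand":0.005},
])

```text
t: 11.55
eef_pos: [523.1, -268.8, 185.0]
tcp_rot: [179.9, 0.1, -60.0]
contact_force: [0.5, 0.0, -0.4]
gripper_width: 0.204
```

Emit:
apply_moves([
  {"offset":[0,0,-0.01],"spin":0,"hand":0.005},
  {"offset":[0,0,-0.02],"spin":0,"hand":0.005},
  {"offset":[0,0,-0.029],"spin":0,"hand":0.005},
  {"offset":[0,0,-0.034],"spin":0,"hand":0.005},
  {"offset":[0,0,-0.0355],"spin":0,"hand":0.005},
  {"offset":[0,0,-0.0355],"spin":0,"hand":0.005},
  {"offset":[0,0,-0.0355],"spin":0,"hand":0.005},
])

```text
t: 12.25
eef_pos: [523.8, -269.0, 151.2]
tcp_rot: [-180.0, -0.0, -60.0]
contact_force: [0.1, 1.0, 3.2]
gripper_width: 0.205
```

Emit:
apply_moves([
  {"offset":[0,0,0.0],"spin":0,"hand":0.022},
  {"offset":[0,0,0.0],"spin":0,"hand":0.035},
  {"offset":[0,0,0.0],"spin":0,"hand":0.06},
  {"offset":[0,0,0.0],"spin":0,"hand":0.06},
  {"offset":[0,0,0.0],"spin":0,"hand":0.06},
  {"offset":[0,0,0.01],"spin":0,"hand":0.06},
  {"offset":[0,0,0.03],"spin":0,"hand":0.06},
  {"offset":[0,0,0.06],"spin":0,"hand":0.06},
  {"offset":[0,0,0.09],"spin":0,"hand":0.06},
  {"offset":[0,0,0.11],"spin":0,"hand":0.06},
  {"offset":[0,0,0.115],"spin":0,"hand":0.06},
])

```text
t: 13.35
eef_pos: [524.8, -269.6, 269.4]
tcp_rot: [-179.8, -0.3, -60.0]
contact_force: [0.2, -0.4, -0.3]
gripper_width: 0.701
```

```bash
python3 - <<'E'
from h import *
s2=save('scene','scene9'); st=get_state(); print(st['t'],st['eef_pos'],st['tcp_rot'],st['contact_force'],st['gripper_width'])
s=save('wrist','wrist9');f=s['frame'][:,:,::-1]
cv2.imwrite('pics/s9.png',np.hstack([cv2.resize(s2['frame'][90:190,220:320,::-1],(400,400),interpolation=cv2.INTER_CUBIC),cv2.resize(f[130:250,260:380],(400,400),interpolation=cv2.INTER_CUBIC)]))
E
```

```text
13.4 [ 524.46568222 -269.41983049  268.48131176] [-179.85744531   -0.2349906   -59.98855465] [ 1.00279795  0.08658826 -0.4491469 ] 0.7035191970314034
```

View pics/s9.png

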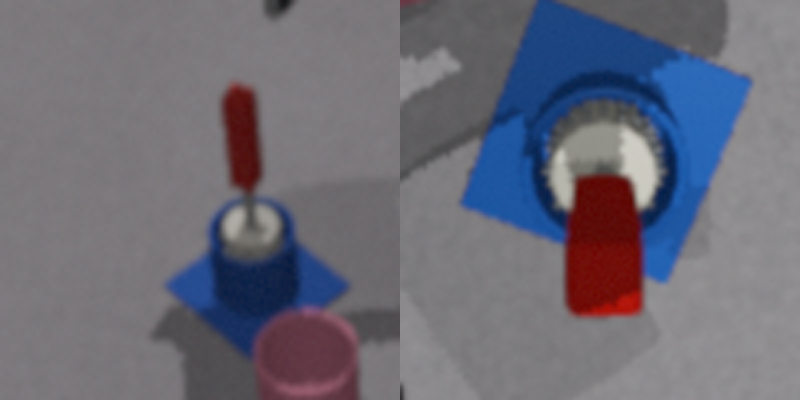

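Emit:
apply_moves([
  {"offset":[0.006,0.013,0],"spin":0.06,"hand":0.085},
  {"offset":[0.018,0.038,0],"spin":0.16,"hand":0.085},
  {"offset":[0.033,0.07,0],"spin":0.27,"hand":0.085},
  {"offset":[0.049,0.105,-0.01],"spin":0.38,"hand":0.085},
  {"offset":[0.065,0.14,-0.02],"spin":0.5,"hand":0.085},
  {"offset":[0.081,0.174,-0.03],"spin":0.62,"hand":0.085},
  {"offset":[0.097,0.208,-0.04],"spin":0.74,"hand":0.085},
  {"offset":[0.111,0.238,-0.05],"spin":0.85,"hand":0.085},
  {"offset":[0.122,0.26,-0.06],"spin":0.92,"hand":0.085},
  {"offset":[0.128,0.271,-0.066],"spin":0.946,"hand":0.085},
  {"offset":[0.13,0.275,-0.066],"spin":0.946,"hand":0.085},
  {"offset":[0.13,0.275,-0.066],"spin":0.946,"hand":0.085},
  {"offset":[0.13,0.275,-0.066],"spin":0.946,"hand":0.085},
])

```text
t: 14.75
eef_pos: [653.5, 4.8, 200.2]
tcp_rot: [180.0, -0.0, -5.9]
contact_force: [0.1, -0.2, 0.5]
gripper_width: 0.996
```

```bash
python3 - <<'E'
from h import *
st=get_state(); print(st['t'],st['eef_pos'],st['tcp_rot'],st['contact_force'],st['gripper_width'])
s=save('wrist','wrist10');f=s['frame'][:,:,::-1]
cv2.imwrite('pics/w10.png',cv2.resize(f,(800,500),interpolation=cv2.INTER_CUBIC))
E
```

```text
14.75 [653.50056978   4.84929688 200.24467285] [ 1.79970083e+02 -2.33242194e-02 -5.87798101e+00] [ 0.10605874 -0.17203335  0.47203396] 0.9961338521669503
```

View pics/w10.png

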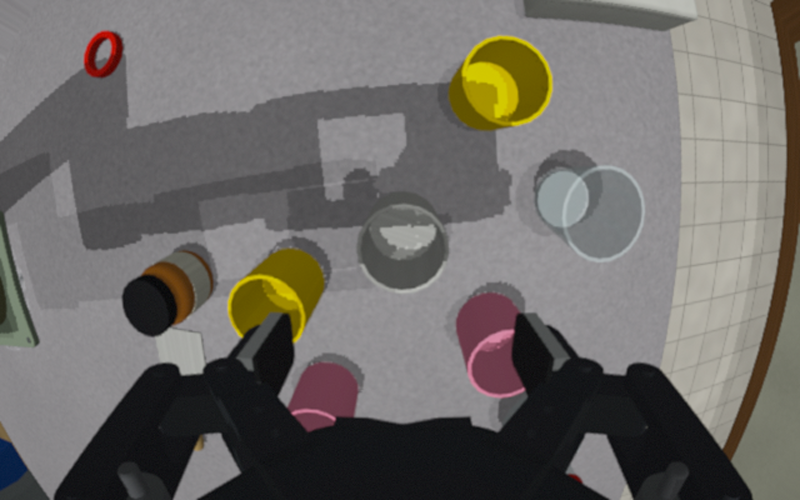

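```bash
python3 - <<'E'
from h import *
from scipy.optimize import least_squares
s=load('wrist10')
W=lambda a,b,z:at(s,(a+.5)/1.25-.5,(b+.5)/1.25-.5,z,True)
P=np.array([W(*c,80)[:2] for c in [(359,248),(447,248),(403,204),(403,293),(372,216),(434,216),(372,280),(434,280)]])
r=least_squares(lambda p:np.hypot(*(P-p[:2]).T)-p[2],[650,5,32]);print('cup',r.x,r.fun)
Q=np.array([W(*c,80)[:2] for c in [(229,310),(250,280),(290,282),(304,312)]])
print('yellow',Q)
E
```

```text
cup [654.16075117   6.23684484  30.82495117] [-0.80183219 -0.8027802   0.39895647  0.76951245  0.26075521  0.2478609
 -0.04313639 -0.02933625]
yellow [[515.95422181 -27.55203519]
 [539.9879922   -4.98303447]
 [571.04539537  -9.24043983]
 [577.07860757 -33.29111692]]
```

Emit:
apply_moves([
  {"offset":[0.0005,0.001,-0.015],"spin":0,"hand":0.085},
  {"offset":[0.0005,0.001,-0.04],"spin":0,"hand":0.085},
  {"offset":[0.0005,0.001,-0.07],"spin":0,"hand":0.085},
  {"offset":[0.0005,0.001,-0.1],"spin":0,"hand":0.085},
  {"offset":[0.0005,0.001,-0.125],"spin":0,"hand":0.085},
  {"offset":[0.0005,0.001,-0.142],"spin":0,"hand":0.085},
  {"offset":[0.0005,0.001,-0.149],"spin":0,"hand":0.085},
  {"offset":[0.0005,0.001,-0.149],"spin":0,"hand":0.085},
  {"offset":[0.0005,0.001,-0.149],"spin":0,"hand":0.085},
])

```text
t: 15.7
eef_pos: [655.0, 6.5, 52.1]
tcp_rot: [-180.0, -0.1, -5.8]
contact_force: [-0.0, 0.1, 0.1]
gripper_width: 1.001
```

```bash
python3 - <<'E'
from h import *
st=get_state(); print(st['t'],st['eef_pos'],st['tcp_rot'],st['contact_force'],st['gripper_width'])
s=save('wrist','wrist11');f=s['frame'][:,:,::-1]
cv2.imwrite('pics/w11.png',cv2.resize(f,(800,500),interpolation=cv2.INTER_CUBIC))
E
```

```text
15.7 [654.98021175   6.4922716   52.10045732] [-1.79992586e+02 -1.30791516e-01 -5.82701050e+00] [-0.02477813  0.06727571  0.054275  ] 1.0005379981005287
```

View pics/w11.png

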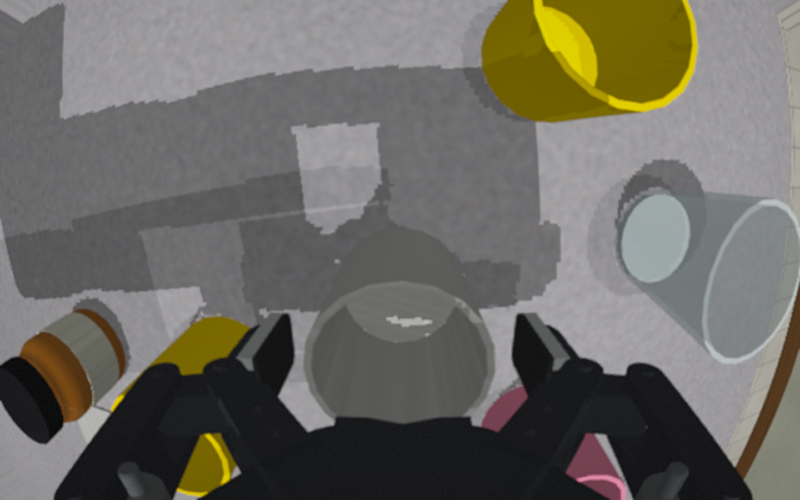

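Emit:
apply_moves([
  {"offset":[0,0,0],"spin":0,"hand":0.072},
  {"offset":[0,0,0],"spin":0,"hand":0.066},
  {"offset":[0,0,0],"spin":0,"hand":0.055},
  {"offset":[0,0,0],"spin":0,"hand":0.05},
  {"offset":[0,0,0],"spin":0,"hand":0.05},
  {"offset":[0,0,0],"spin":0,"hand":0.05},
  {"offset":[0,0,0],"spin":0,"hand":0.05},
])

```text
t: 16.45
eef_pos: [654.4, 7.0, 52.3]
tcp_rot: [-180.0, -0.1, -5.8]
contact_force: [-2.2, -1.2, 5.8]
gripper_width: 0.743
```

Emit:
apply_moves([
  {"offset":[0,0,0.005],"spin":0,"hand":0.05},
  {"offset":[0,0,0.02],"spin":0,"hand":0.05},
  {"offset":[0,0,0.045],"spin":0,"hand":0.05},
  {"offset":[0,0,0.07],"spin":0,"hand":0.05},
  {"offset":[0,0,0.09],"spin":0,"hand":0.05},
  {"offset":[0,0,0.1],"spin":0,"hand":0.05},
  {"offset":[0,0,0.1],"spin":0,"hand":0.05},
])

```text
t: 17.15
eef_pos: [654.9, 7.0, 152.2]
tcp_rot: [-180.0, -0.2, -5.8]
contact_force: [-0.1, -0.0, -2.4]
gripper_width: 0.743
```

```bash
python3 - <<'E'
from h import *
st=get_state(); print(st['t'],st['eef_pos'],st['tcp_rot'],st['contact_force'],st['gripper_width'])
s=save('wrist','wrist12');f=s['frame'][:,:,::-1];s2=save('scene','scene12')
cv2.imwrite('pics/w12.png',cv2.resize(f,(640,400),interpolation=cv2.INTER_CUBIC))
cv2.imwrite('pics/s12.png',cv2.resize(s2['frame'][130:330,220:400,::-1],None,fx=3,fy=3,interpolation=cv2.INTER_CUBIC))
E
```

```text
17.15 [654.90582659   7.0399195  152.17516783] [-1.79982919e+02 -1.66993468e-01 -5.78192292e+00] [-0.09310615 -0.01766002 -2.3947152 ] 0.7426786504021952
```

View pics/w12.png

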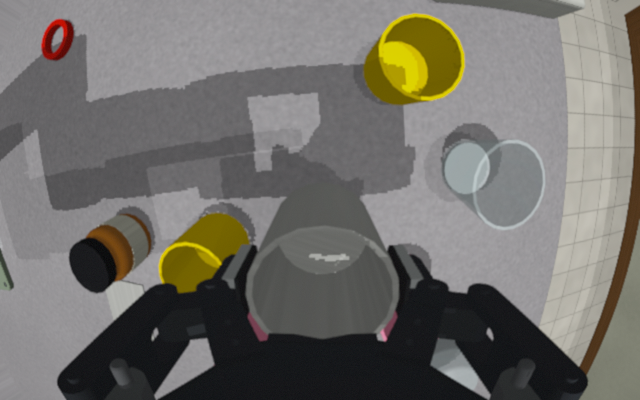

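View pics/s12.png

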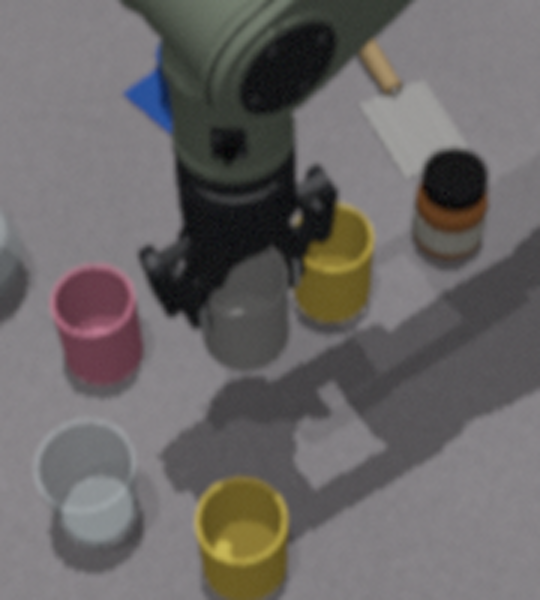

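Emit:
apply_moves([
  {"offset":[-0.005,0.01,0],"spin":0,"hand":0.05},
  {"offset":[-0.016,0.03,0],"spin":0,"hand":0.05},
  {"offset":[-0.03,0.058,0],"spin":0,"hand":0.05},
  {"offset":[-0.046,0.088,0],"spin":0,"hand":0.05},
  {"offset":[-0.062,0.119,0],"spin":0,"hand":0.05},
  {"offset":[-0.078,0.15,-0.01],"spin":0,"hand":0.05},
  {"offset":[-0.094,0.18,-0.025],"spin":0,"hand":0.05},
  {"offset":[-0.107,0.205,-0.04],"spin":0,"hand":0.05},
  {"offset":[-0.115,0.222,-0.055],"spin":0,"hand":0.05},
  {"offset":[-0.119,0.229,-0.06],"spin":0,"hand":0.05},
  {"offset":[-0.119,0.229,-0.06],"spin":0,"hand":0.05},
  {"offset":[-0.119,0.229,-0.06],"spin":0,"hand":0.05},
])

```text
t: 18.45
eef_pos: [535.6, 235.7, 91.1]
tcp_rot: [180.0, -0.0, -5.8]
contact_force: [0.2, 0.4, -1.8]
gripper_width: 0.742
```

```bash
python3 - <<'E'
from h import *
st=get_state(); print(st['t'],st['eef_pos'],st['tcp_rot'],st['contact_force'],st['gripper_width'])
s=save('wrist','wrist13');f=s['frame'][:,:,::-1];s2=save('scene','scene13');s3=save('top','top13')
cv2.imwrite('pics/w13.png',cv2.resize(f,(800,500),interpolation=cv2.INTER_CUBIC))
cv2.imwrite('pics/s13.png',cv2.resize(s2['frame'][250:400,350:550,::-1],None,fx=4,fy=4,interpolation=cv2.INTER_CUBIC))
cv2.imwrite('pics/t13.png',cv2.resize(s3['frame'][140:260,100:300,::-1],None,fx=4,fy=4,interpolation=cv2.INTER_CUBIC))
E
```

```text
18.45 [535.60010121 235.69434792  91.05183117] [ 1.79987953e+02 -3.66699867e-02 -5.78229388e+00] [ 0.22182565  0.35090924 -1.7543747 ] 0.7419922906653391
```

View pics/w13.png

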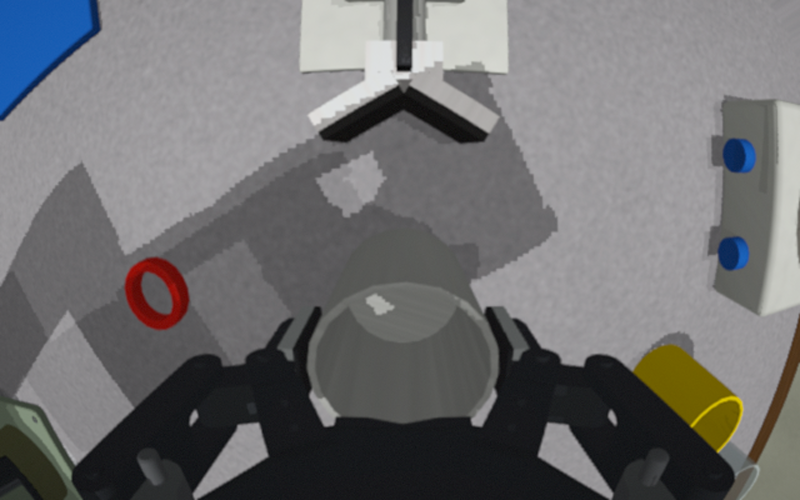

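View pics/s13.png

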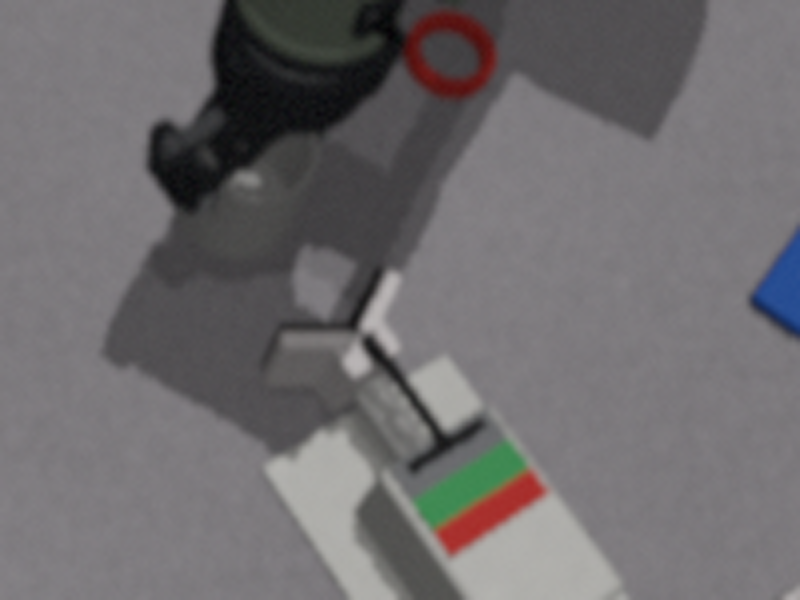

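View pics/t13.png

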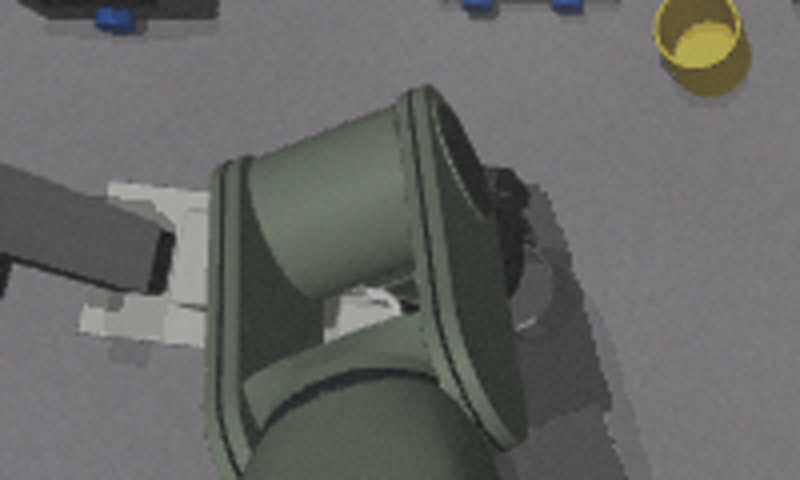

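```bash
python3 - <<'E'
from h import *
s=load('wrist13')
W=lambda a,b,z:at(s,(a+.5)/1.25-.5,(b+.5)/1.25-.5,z,True)
u=np.array([np.cos(np.radians(84.2)),np.sin(np.radians(84.2))]);n=np.array([u[1],-u[0]])
t=get_state()['eef_pos'][:2]
for nm,c,z in [('baseL',(302,71),6),('baseR',(508,73),6),('apex',(404,87),76),('eL',(308,118),76),('eR',(498,118),76),('iL',(322,133),76),('iR',(489,133),76),('cupL',(307,360),120),('cupR',(498,360),120)]:
    p=W(*c,z)[:2]; print(nm,np.round(p,1),'along',round(float((p-t)@u),1),'lat',round(float((p-t)@n),1))
a=W(302,71,6)-W(508,73,6); print(np.degrees(np.arctan2(a[1],a[0])))
f=s['frame'][:,:,::-1]; cv2.imwrite('pics/w13c.png',cv2.resize(f[0:130,220:430],None,fx=3.8,fy=3.8,interpolation=cv2.INTER_CUBIC))
E
```

```text
baseL [490.6 357. ] along 116.5 lat -57.5
baseR [607.3 344.3] along 115.6 lat 59.8
apex [545.7 328.2] along 93.4 lat 0.2
eL [507.7 320.9] along 82.3 lat -36.9
eR [580.7 313.5] along 82.3 lat 36.5
iL [512.6 314.2] along 76.1 lat -31.4
iR [576.6 307.8] along 76.2 lat 32.9
cupL [505.7 243.1] along 4.7 lat -31.1
cupR [566.6 236.9] along 4.7 lat 30.2
173.74138183208711
```

View pics/w13c.png

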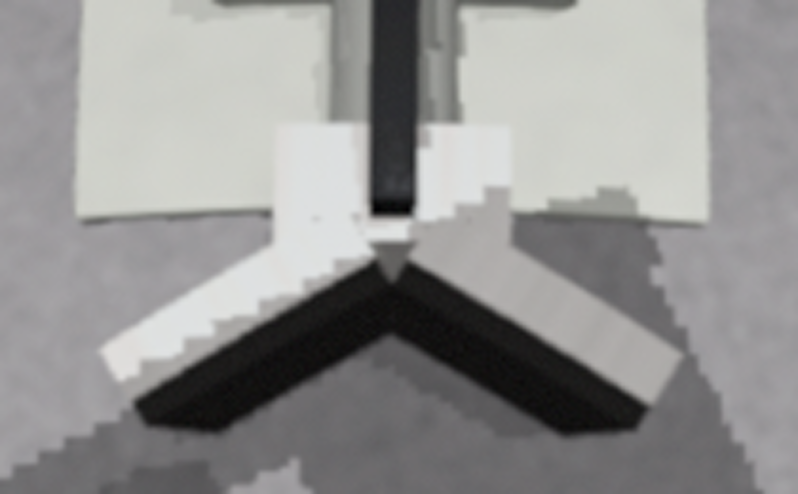

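Emit:
apply_moves([
  {"offset":[0.0006,0,-0.01],"spin":-0.006,"hand":0.05},
  {"offset":[0.0006,0,-0.022],"spin":-0.006,"hand":0.05},
  {"offset":[0.0006,0,-0.033],"spin":-0.006,"hand":0.05},
  {"offset":[0.0006,0,-0.038],"spin":-0.006,"hand":0.05},
  {"offset":[0.0006,0,-0.0385],"spin":-0.006,"hand":0.05},
  {"offset":[0.0016,0.01,-0.0385],"spin":-0.006,"hand":0.05},
  {"offset":[0.0026,0.02,-0.0385],"spin":-0.006,"hand":0.05},
  {"offset":[0.0036,0.03,-0.0385],"spin":-0.006,"hand":0.05},
  {"offset":[0.0046,0.04,-0.0385],"spin":-0.006,"hand":0.05},
  {"offset":[0.005,0.044,-0.0385],"spin":-0.006,"hand":0.05},
  {"offset":[0.005,0.044,-0.0385],"spin":-0.006,"hand":0.05},
])

```text
t: 19.7
eef_pos: [540.6, 281.4, 52.3]
tcp_rot: [-179.9, -0.1, -6.1]
contact_force: [-0.0, 1.5, 2.5]
gripper_width: 0.743
```

```bash
python3 - <<'E'
from h import *
st=get_state(); print(st['t'],st['eef_pos'],st['tcp_rot'],st['contact_force'],st['gripper_width'])
s=save('wrist','wrist14');f=s['frame'][:,:,::-1];s2=save('scene','scene14')
cv2.imwrite('pics/w14.png',cv2.resize(f,(800,500),interpolation=cv2.INTER_CUBIC))
cv2.imwrite('pics/s14.png',cv2.resize(s2['frame'][250:400,350:550,::-1],None,fx=4,fy=4,interpolation=cv2.INTER_CUBIC))
E
```

```text
19.7 [540.55485606 281.38590106  52.34819408] [-1.79909179e+02 -5.49748977e-02 -6.09458269e+00] [-0.01024402  1.50024795  2.51975866] 0.7431607859053692
```

View pics/w14.png

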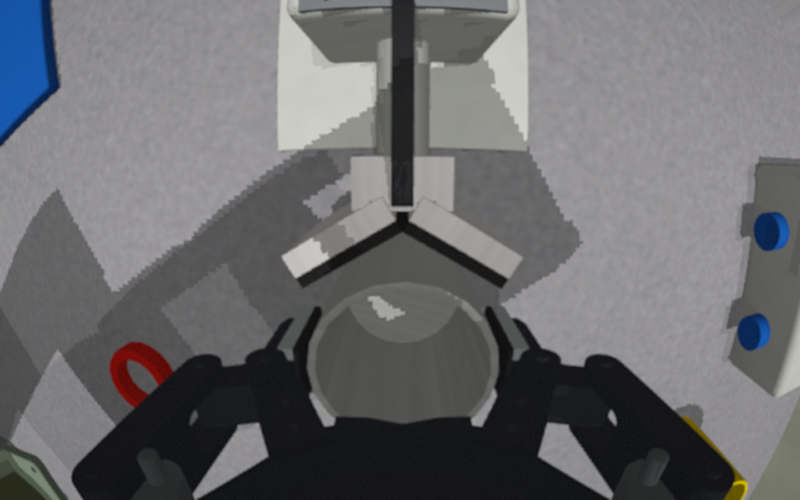

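View pics/s14.png

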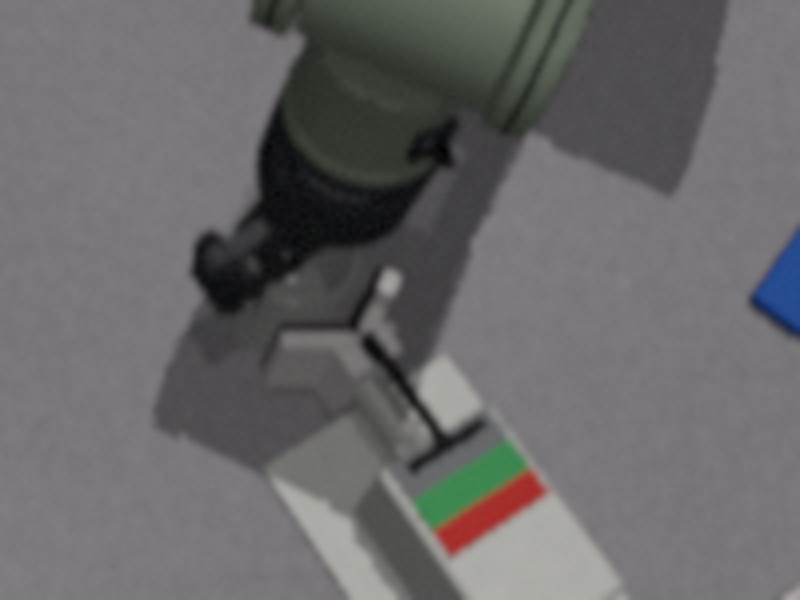

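Emit:
apply_moves([
  {"offset":[0,0,0.0012],"spin":0,"hand":0.05},
  {"offset":[0,0,0.0015],"spin":0,"hand":0.05},
  {"offset":[0.0003,0.003,0.0015],"spin":0,"hand":0.05},
  {"offset":[0.0006,0.006,0.0015],"spin":0,"hand":0.05},
  {"offset":[0.001,0.009,0.0015],"spin":0,"hand":0.05},
  {"offset":[0.0013,0.012,0.0015],"spin":0,"hand":0.05},
  {"offset":[0.0015,0.014,0.0015],"spin":0,"hand":0.05},
  {"offset":[0.0015,0.014,0.0015],"spin":0,"hand":0.05},
  {"offset":[0.0015,0.014,0.0015],"spin":0,"hand":0.05},
])

```text
t: 20.7
eef_pos: [541.5, 293.8, 53.7]
tcp_rot: [180.0, 0.0, -6.1]
contact_force: [-0.3, -0.6, -2.5]
gripper_width: 0.744
```

```bash
python3 - <<'E'
from h import *
st=get_state(); print(st['t'],st['eef_pos'],st['tcp_rot'],st['contact_force'],st['gripper_width'])
s=save('wrist','wrist15');f=s['frame'][:,:,::-1];s2=save('scene','scene15')
cv2.imwrite('pics/w15.png',cv2.resize(f,(800,500),interpolation=cv2.INTER_CUBIC))
cv2.imwrite('pics/s15.png',cv2.resize(s2['frame'][300:400,400:530,::-1],None,fx=6,fy=6,interpolation=cv2.INTER_CUBIC))
E
```

```text
20.7 [541.46629595 293.76776318  53.68630001] [ 1.79966968e+02  2.51064022e-02 -6.12255563e+00] [-0.30112522 -0.5710775  -2.52285591] 0.7437976545030652
```

View pics/w15.png

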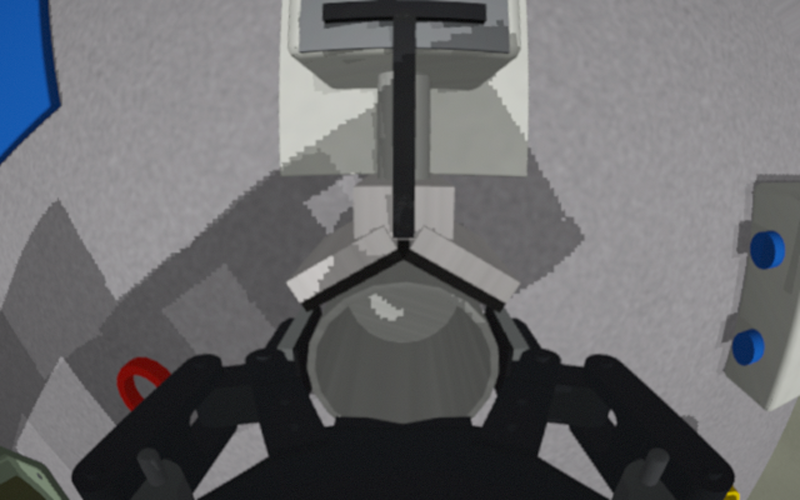

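View pics/s15.png

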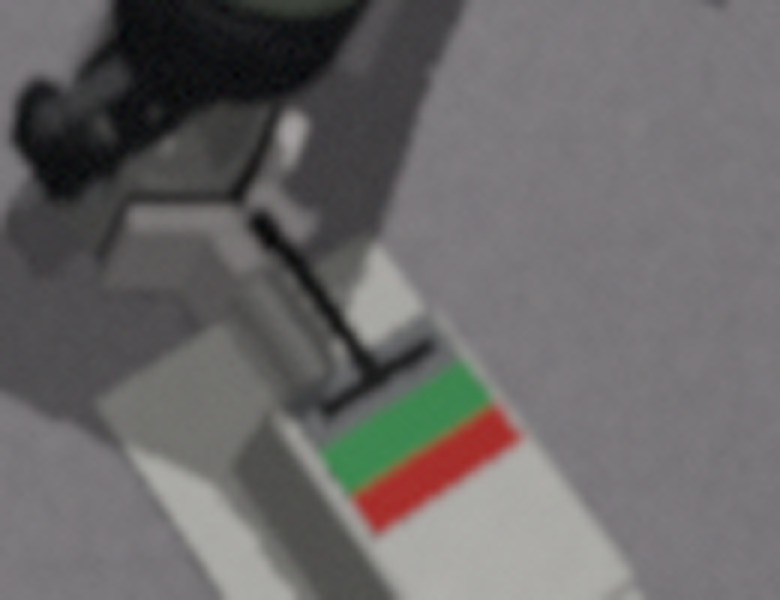

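Emit:
apply_moves([
  {"offset":[0.0003,0.003,0],"spin":0,"hand":0.05},
  {"offset":[0.0006,0.006,0],"spin":0,"hand":0.05},
  {"offset":[0.001,0.009,0],"spin":0,"hand":0.05},
  {"offset":[0.0012,0.011,0],"spin":0,"hand":0.05},
  {"offset":[0.0013,0.012,0],"spin":0,"hand":0.05},
  {"offset":[0.0013,0.012,0],"spin":0,"hand":0.05},
  {"offset":[0.0013,0.012,0],"spin":0,"hand":0.05},
])

```text
t: 21.5
eef_pos: [542.7, 305.3, 53.7]
tcp_rot: [179.9, 0.0, -6.1]
contact_force: [-0.6, -5.7, -1.4]
gripper_width: 0.744
```

```bash
python3 - <<'E'
from h import *
st=get_state(); print(st['t'],st['eef_pos'],st['tcp_rot'],st['contact_force'],st['gripper_width'])
s=save('wrist','wrist16');f=s['frame'][:,:,::-1];s2=save('scene','scene16')
cv2.imwrite('pics/w16.png',cv2.resize(f,(800,500),interpolation=cv2.INTER_CUBIC))
cv2.imwrite('pics/s16.png',cv2.resize(s2['frame'][300:400,400:530,::-1],None,fx=6,fy=6,interpolation=cv2.INTER_CUBIC))
E
```

```text
21.5 [542.72282325 305.27753257  53.70202183] [ 1.79897236e+02  3.53213101e-02 -6.10979810e+00] [-0.6398433  -5.69616597 -1.42831682] 0.7442583965498161
```

View pics/w16.png

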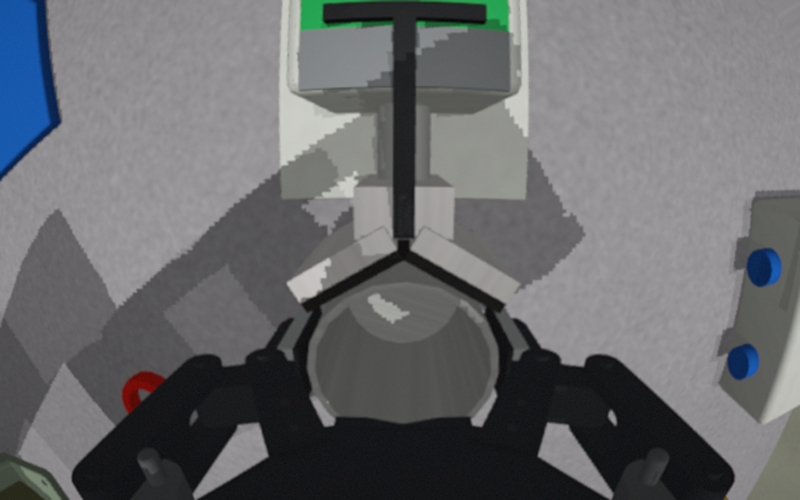

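View pics/s16.png

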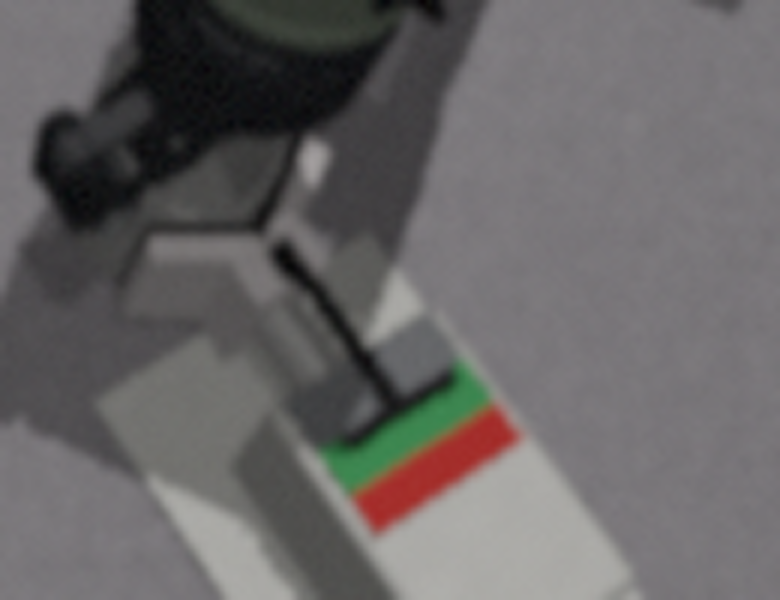

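Emit:
apply_moves([
  {"offset":[0.0002,0.002,0],"spin":0,"hand":0.05},
  {"offset":[0.0004,0.004,0],"spin":0,"hand":0.05},
  {"offset":[0.0005,0.005,0],"spin":0,"hand":0.05},
  {"offset":[0.0005,0.005,0],"spin":0,"hand":0.05},
  {"offset":[0.0005,0.005,0],"spin":0,"hand":0.05},
  {"offset":[0.0005,0.005,0],"spin":0,"hand":0.05},
])

```text
t: 22.2
eef_pos: [543.0, 309.6, 53.7]
tcp_rot: [179.8, 0.1, -6.1]
contact_force: [-1.0, -7.4, -1.0]
gripper_width: 0.741
```

```bash
python3 - <<'E'
from h import *
st=get_state(); print(st['t'],st['eef_pos'],st['tcp_rot'],st['contact_force'],st['gripper_width'])
s=save('wrist','wrist17');f=s['frame'][:,:,::-1];s2=save('scene','scene17')
cv2.imwrite('pics/w17.png',cv2.resize(f,(800,500),interpolation=cv2.INTER_CUBIC))
cv2.imwrite('pics/s17.png',cv2.resize(s2['frame'][300:400,400:530,::-1],None,fx=6,fy=6,interpolation=cv2.INTER_CUBIC))
E
```

```text
22.2 [543.02837219 309.64176997  53.66779599] [ 1.79832197e+02  6.37059452e-02 -6.10731231e+00] [-0.99283854 -7.41874041 -0.9721149 ] 0.740997408781827
```

View pics/w17.png

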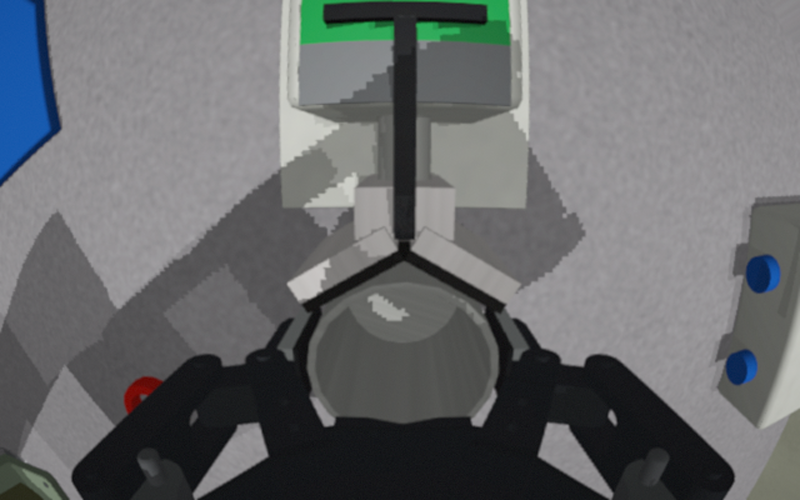

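View pics/s17.png

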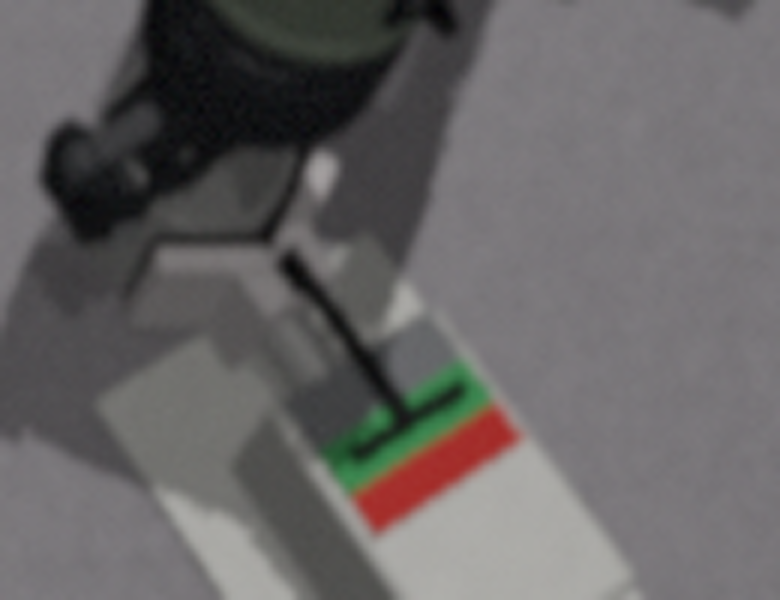

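View pics/scene17.png

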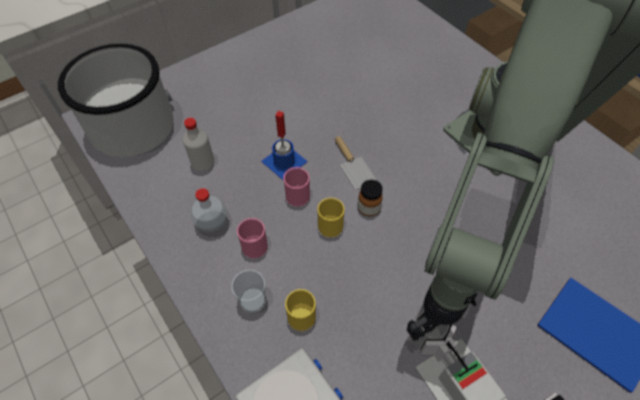

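The pointer stands mid-green, the force is about 7.4 N, and the brush and bystanders are in place. Now I hold it still.

Emit:
apply_moves([
  {"offset":[0,0,0],"spin":0,"hand":0.05},
  {"offset":[0,0,0],"spin":0,"hand":0.05},
  {"offset":[0,0,0],"spin":0,"hand":0.05},
  {"offset":[0,0,0],"spin":0,"hand":0.05},
  {"offset":[0,0,0],"spin":0,"hand":0.05},
  {"offset":[0,0,0],"spin":0,"hand":0.05},
  {"offset":[0,0,0],"spin":0,"hand":0.05},
  {"offset":[0,0,0],"spin":0,"hand":0.05},
  {"offset":[0,0,0],"spin":0,"hand":0.05},
  {"offset":[0,0,0],"spin":0,"hand":0.05},
  {"offset":[0,0,0],"spin":0,"hand":0.05},
  {"offset":[0,0,0],"spin":0,"hand":0.05},
  {"offset":[0,0,0],"spin":0,"hand":0.05},
  {"offset":[0,0,0],"spin":0,"hand":0.05},
  {"offset":[0,0,0],"spin":0,"hand":0.05},
  {"offset":[0,0,0],"spin":0,"hand":0.05},
  {"offset":[0,0,0],"spin":0,"hand":0.05},
  {"offset":[0,0,0],"spin":0,"hand":0.05},
  {"offset":[0,0,0],"spin":0,"hand":0.05},
  {"offset":[0,0,0],"spin":0,"hand":0.05},
])

```text
t: 24.3
eef_pos: [543.0, 309.6, 53.7]
tcp_rot: [179.8, 0.1, -6.1]
contact_force: [-1.8, -7.3, -0.5]
gripper_width: 0.74
```

Emit:
apply_moves([
  {"offset":[0,0,0],"spin":0,"hand":0.05},
  {"offset":[0,0,0],"spin":0,"hand":0.05},
  {"offset":[0,0,0],"spin":0,"hand":0.05},
  {"offset":[0,0,0],"spin":0,"hand":0.05},
  {"offset":[0,0,0],"spin":0,"hand":0.05},
  {"offset":[0,0,0],"spin":0,"hand":0.05},
  {"offset":[0,0,0],"spin":0,"hand":0.05},
  {"offset":[0,0,0],"spin":0,"hand":0.05},
  {"offset":[0,0,0],"spin":0,"hand":0.05},
  {"offset":[0,0,0],"spin":0,"hand":0.05},
])

```text
t: 25.3
eef_pos: [543.0, 309.6, 53.7]
tcp_rot: [179.8, 0.1, -6.1]
contact_force: [-1.5, -8.1, -1.4]
gripper_width: 0.744
```

```bash
python3 - <<'E'
from h import *
s2=save('scene','scene18')
cv2.imwrite('pics/s18.png',cv2.resize(s2['frame'][300:400,400:530,::-1],None,fx=6,fy=6,interpolation=cv2.INTER_CUBIC))
E
```

```text
(no output)
```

View pics/s18.png

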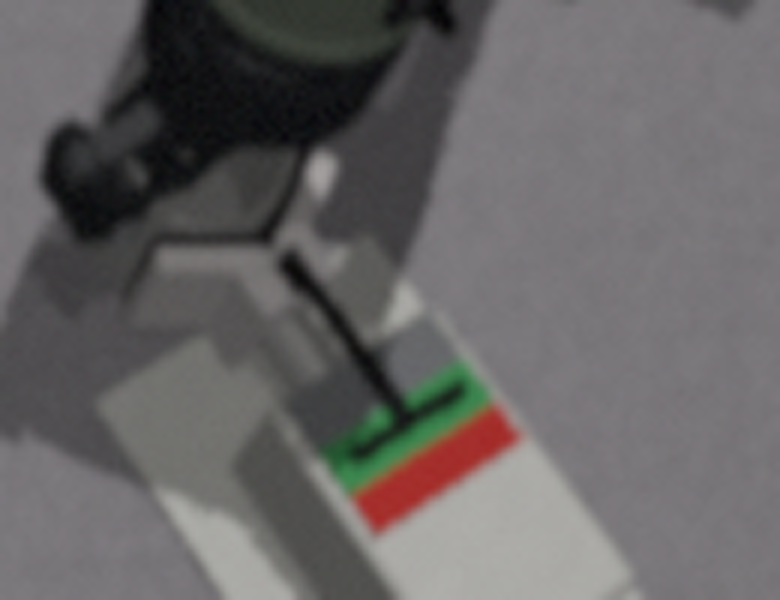

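The pointer is unmoved, in the middle of the green band at about (405,415) in the crop. I hand the job in.

```bash
python3 - <<'E'
from h import *
print(finish_job())
E
```

```text
the job is handed in; nothing more can be done
None
```

The job is handed in, with the arm still holding the cup pressed in the cradle; no verdict was reported.

**What I did:**
- I took the brush from the blue holder and scrubbed the steel cup with two down-and-up strokes along opposite walls. The brush foot went from about 4 mm above the cup floor to about 11 mm below the rim.
- I stood the brush back in its holder.
- I carried the cup upright to the cradle, centred it in the V and pressed. I then held it still for about 3 s and handed in at about 25 s of the 67 s allowed.

**Last checks:**
- **Pressing:** the pointer stands mid-green and unmoved after the hold. The force along the pressing direction reads 7.3–8.1 N, about 19 mm of travel, and the cup sits evenly in the V.
- **Cup height:** its underside is about 1.5 mm above the bench. It touched the bench lightly before the press, so I raised it by that much.
- **Brush and bystanders:** the picture taken just before the hold shows the brush upright in its holder and the bystanders in that view where they were. The red ring was hidden behind the arm there, but the wrist view showed it lying flat on the bench.

**Disagreements and failures:**
- The cameras differed by 2–6 mm on some positions. I used the wrist view for the final alignment.
- The first move call was refused because its rows lacked the gripper value; nothing moved.
- I did not picture the bottom of the second stroke. That depth comes from the commanded position only.

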